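Dry the gilding brushes

TASK

Pull every brush out of the upright cups of the rack and lay it flat in the aluminium drying tray, together with the white brush lying on the table. Roll the orange thumbwheel of the timer until the 6 stands centred in its window, and only when all the brushes are in and the 6 is set press the green start button fully in and let go. Do not knock over the glass cup.

Things in the scene. Friction and masses are not known exactly. Their poses are not given: they have to be found in the camera images.
- brush1_mid (a point): gilding brush with a red handle; 50 g, 170 mm long: 120 mm handle, 18 x 18 mm square (sides along own x, y), then 50 mm of ferrule and stiff bristles, 18 mm round. This point: middle of its length, on its axis; own z: from bristles to handle end. Starts bristles down in any cup of the rack, standing on its floor, 94 mm of handle showing; yaw varies, may lean a little. May be absent.
- brush2_mid (a point): gilding brush with a blue handle; 50 g, 170 mm long: 120 mm handle, 18 x 18 mm square (sides along own x, y), then 50 mm of ferrule and stiff bristles, 18 mm round. This point: middle of its length, on its axis; own z: from bristles to handle end. Starts bristles down in any cup of the rack, standing on its floor, 94 mm of handle showing; yaw varies, may lean a little. May be absent.
- brush3_mid (a point): gilding brush with a dark brown handle; 50 g, 170 mm long: 120 mm handle, 18 x 18 mm square (sides along own x, y), then 50 mm of ferrule and stiff bristles, 18 mm round. This point: middle of its length, on its axis; own z: from bristles to handle end. Starts bristles down in any cup of the rack, standing on its floor, 94 mm of handle showing; yaw varies, may lean a little. May be absent.
- brush4_mid (a point): gilding brush with a yellow handle; 50 g, 170 mm long: 120 mm handle, 18 x 18 mm square (sides along own x, y), then 50 mm of ferrule and stiff bristles, 18 mm round. This point: middle of its length, on its axis; own z: from bristles to handle end. Starts bristles down in any cup of the rack, standing on its floor, 94 mm of handle showing; yaw varies, may lean a little. May be absent.
- brush5_mid (a point): gilding brush with a white handle; 50 g, 170 mm long: 120 mm handle, 18 x 18 mm square (sides along own x, y), then 50 mm of ferrule and stiff bristles, 18 mm round. This point: middle of its length, on its axis; own z: from bristles to handle end. Starts lying flat on the table beyond rack, tray and timer, roughly along y. Always there.
- rack: fixed rack, origin under its centre: wooden base 64 x 232 x 12 mm with four green square upright cups in a row along its y, centres at y = -87, -29, 29, 87 mm; each 26 mm square inside, walls 3 mm, floor at z = 12 mm, rim at z = 88 mm. Rack, tray and timer swap places (left, middle, right) from start to start.
- tray_in (a point): centre of the inner floor of the fixed aluminium drying tray (an open box, 250 mm along its x, 170 mm along its y, 50 mm tall, walls 5 mm; inner floor 240 x 160 mm, its surface at this point). Axes are those of the tray: x along its length, z up.
- wheel (a joint): turn of the timer's orange knurled thumbwheel, rad: digit k is centred in the window at k x 0.6283 (6 at 3.770); stops at 0 and at 5.655 (digit 9). Grows as the wheel's top rolls towards the timer's +x (away from the robot). Friction holds it where it is left; 1.1 N at the rim turns it; no clicks.
- wheel_axle (a point): centre of the thumbwheel on its axle, the y axis here; axes of the fixed timer (front = -x, to the robot). Wheel: radius 55 mm over the ridges, 18 mm wide, flat sides. The case's top (150 x 180 mm) is 14 mm above this point; the wheel stands 41 mm out of it. The window's hood is on the -y side, its near edge 49 mm from this point, 18 mm lower than the wheel's top.
- window (a point): centre of the window on the timer's top, in a black hood 58 mm along y and 72 mm along x, 23 mm higher than the case's top; it shows one black digit (14 mm tall) of the cream drum that turns with the wheel. Digits read upright for somebody at the robot's side.
- start_top (a point): top of the green start button (28 mm across) on the timer's top; it goes down 6 mm, fully down at 5 N, and springs back.
- start (a joint): travel of the start button, m: 0 out, 0.006 fully in.
- jar: heavy glass cup, bystander, 72 mm across, 80 mm tall, origin under its centre; stands beyond the left place.

How it is judged:
By the outcome, as a careful person would: the job done as asked, in the order asked, and still so for the second after the job is handed in, with the robot touching nothing.
Of brush1, brush2, brush3, brush4 only 2 to 4 are there at a start; the rules pass over those that are not, and their reading is None.
At some moment in a run one of brush5 may be knocked a few centimetres aside while the robot is not near it.
Once in a run the grip may slacken for a moment while it holds something.
It also fails if it takes over 210 s, if anything falls off the work surface, if the arm or the gripper's body presses on something with over 40 N, if the wrist force passes 120 N, or if a joint passes its speed limit or range.

ROBOT

A 6-joint arm with a two-finger parallel gripper is mounted at the origin on the work surface. World frame = base frame: x ahead of the robot, y to its left, z up, the work surface at z = 0. Lengths are in m, angles in rad, forces in N, time in s.
With the tool pointing down it reaches from about 0.375 to 0.925 m from the base axis. Payload 5.7 kg.
Tool frame: the origin (TCP) lies at the very end of the fingers, on their centre line; the grasp point (between the pads) lies 19 mm behind it; z points along the fingers, y is the line along which they close (so a half turn about z gives the same grasp; the last joint's range is limited). The gripper opens to 88 mm and grips with 3 to 60 N. Pads are 20 mm wide; open, the fingers measure 115 mm over their backs; the gripper's body (75 mm by 178 mm) begins 61 mm behind the grasp point.
Start: joints at [1.129, 0.359, 1.51, -0, 1.272, -0.115], TCP at [0.193, 0.568, 0.223] pointing down, gripper open.
Joint ranges: [-2.97, 2.97], [-1.01, 2.36], [0.21, 2.38], [-0.96, 4.11], [0.2, 2.71], [-2.98, 2.98]. Speed limits (rad/s): [2.39, 2.39, 3.14, 3.14, 3.14, 3.14].

INTERFACE

Orientations are given as a unit quaternion [w, x, y, z].
In Python, from station import ctrl, capture, camera_params gives the robot as it stands.
- The arm moves only by the tool carry_out, never from a script. Its argument "series" is a list that holds one entry, the list of rows, each a list of 7 numbers: the shift along the tool's x, y, z in units of 30 mm (1.0 is 30 mm), then the turn, a rotation vector about the tool's x, y, z in units of 5 degrees (1.0 is 5 degrees), then the opening, from -1 (shut) to 1 (fully open). A call has exactly 10 rows; each row is the pose to reach, as a shift and turn from the pose commanded when the call began, along the tool's axes at that moment; what a row does not reach only later rows make up. A row lasts 1/10 s, in which the tool goes at most 50 mm and 8.59 degrees, less where a joint would pass 70% of its speed; a pose out of reach is approached as far as the arm can. A call with a gripper value outside its range is refused whole. The fingers move at their own pace and stop on an object; the grip force is fixed at half the most. Time passes only in rows, so rows that repeat a pose let the fingers close, or fill a call up. It gives the time, the measured TCP pose, the force, the opening and the grip force at its end, in the units of the state.
- ctrl.get_obs(): the state, without advancing time (a new reading comes with each control period).
- capture(name): name is "side" or "top" or "wrist"; returns (picture, depth): 400x640x3 uint8, red, green, blue; 400x640 float32, m along the optical axis (not along the pixel's ray), 0 where there is no reading.
- camera_params(name): a dict with "intrinsics" (3x3 intrinsics, pixels), "origin" and "attitude" of the camera in the world. Camera axes: x right, y down, z forward; pixel columns grow to the right and rows downward; lengths in m; the calibration is good to about 2 mm. A picture is of the moment at which its call begins: read the wrist's pose just before it. camera_params takes no time and is no camera call; for the wrist camera it gives the pose at the moment of the call.
- ctrl.finish_job(): hands the job in; it is judged then, once.
The state is a dict: "t": time; "joints": joint angles; "joint_velocities": joint speeds; "effort": joint torques, N m; "eef_pos": TCP position; "eef_rot": TCP orientation; "wrist_force": force on the tool from outside, world axes, zero at the start; "torque": the same for the moment, N m; "width": finger opening in m; "gripper_force": force on a finger pad.
Only numpy, scipy, OpenCV 4.12 (cv2) and the standard library are available. Lean on these libraries where they do the work, as an engineer would, in place of code of your own. Each camera call takes 0.05 s, during which the arm holds its last target. There are 200 camera calls.

## Working session

There is one attempt and no reset: what is moved stays moved. The work goes in short steps, Python scripts to look and compute and a tool call to move; the robot and the scene stay as the last step left them, time stands still between calls to the robot, and variables do not carry over. Pictures are saved under pics/ and viewed, at most 14 in all, crops included, and the job is handed in when it is done.

Besides the shell and the picture viewer there is one more tool, called after "Request:" as name([rows], argument=value, ...), one row to a line, values as JSON. carry_out: Moves the arm, as the interface text tells. Its arguments: {"type":"object","properties":{"series":{"type":"array"}},"required":["series"]}

```bash
mkdir -p pics; ls; cat > h.py <<'E'
import numpy as np,cv2,json
from station import ctrl,capture,camera_params
from scipy.spatial.transform import Rotation as R
def att(a):
    a=np.array(a,float)
    return a if a.shape==(3,3) else R.from_quat(a[[1,2,3,0]]).as_matrix()
def cloud(n):
    p=camera_params(n);im,d=capture(n)
    K=np.array(p["intrinsics"]);v,u=np.mgrid[:400,:640]
    c=np.stack([(u-K[0,2])/K[0,0]*d,(v-K[1,2])/K[1,1]*d,d],-1)
    return im,d,c@att(p["attitude"]).T+np.array(p["origin"])
def save(im,f): cv2.imwrite("pics/"+f,cv2.cvtColor(im,cv2.COLOR_RGB2BGR))
def toolR():
    o=ctrl.get_obs();return np.array(o["eef_pos"]),att(o["eef_rot"])
E
python3 - <<'E'
from h import *
o=ctrl.get_obs();print(o)
for n in("top","side"):
    print(n,camera_params(n))
    im,d,c=cloud(n);save(im,n+"0.png");np.savez(n+"0.npz",im=im,d=d,c=c)
E
```

```text
pics
{'t': 0.0, 'joints': array([ 1.12893539e+00,  3.59456672e-01,  1.51141185e+00, -1.76040314e-05,
        1.27253327e+00, -1.15063091e-01]), 'joint_velocities': array([-0.00116439, -0.0005961 ,  0.00098952, -0.00191893,  0.00199509,
       -0.00049868]), 'effort': array([-2.50137142e-03, -5.15368724e+01, -2.70726317e+01,  6.71439827e-02,
        3.43075383e-02, -1.71020470e-04]), 'eef_pos': array([0.19230114, 0.56761673, 0.22184623]), 'eef_rot': array([-2.40558190e-04,  1.62670164e-01,  9.86680090e-01, -8.72035759e-04]), 'wrist_force': array([-0.34608608, -0.00522568,  0.14595933]), 'torque': array([-0.00168724,  0.00386785, -0.04213618]), 'gripper_force': 0.0, 'width': 0.087861508508699}
top {'intrinsics': array([[371.88915556,   0.        , 317.92413712],
       [  0.        , 371.88915556, 203.57589972],
       [  0.        ,   0.        ,   1.        ]]), 'origin': array([0.4046914 , 0.01159774, 1.20769507]), 'attitude': array([-0.04999005,  0.70630859, -0.70391884,  0.05592345])}
side {'intrinsics': array([[408.79180807,   0.        , 315.09374092],
       [  0.        , 408.79180807, 202.4186035 ],
       [  0.        ,   0.        ,   1.        ]]), 'origin': array([0.28565141, 0.70684859, 0.92534388]), 'attitude': array([ 0.07013922, -0.19554971,  0.91093283, -0.35642978])}
```

View pics/top0.png

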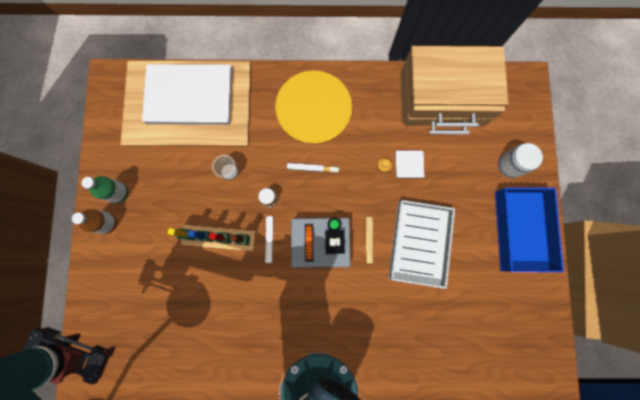

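View pics/side0.png

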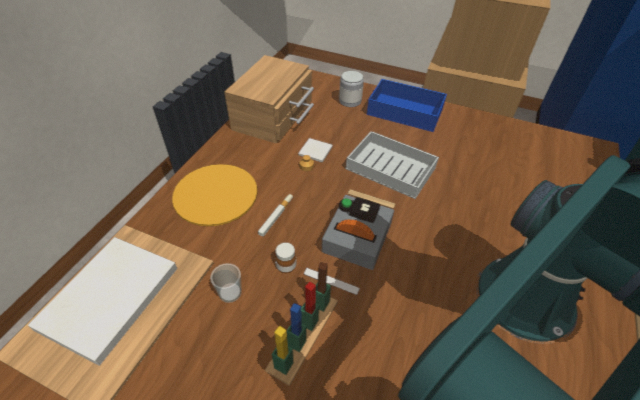

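Top view: rack on the left (about 210,238) holding yellow, blue, red and brown brushes. The timer is in the middle (321,243), the tray is on the right (422,243), the white brush is at (313,168), and the glass cup is at (225,167).

```bash
cat > m.py <<'E'
from h import *
def handles(n,im,c):
    hsv=cv2.cvtColor(im,cv2.COLOR_RGB2HSV);out={}
    H,S,V=[hsv[...,i].astype(int) for i in range(3)];z=c[...,2]
    base=(z>0.10)&(z<0.23)&(c[...,0]>.25)&(c[...,0]<.6)&(c[...,1]>.1)&(c[...,1]<.55)
    for k,m in dict(yellow=(abs(H-26)<6)&(S>150),blue=(abs(H-112)<12)&(S>120),red=((H<5)|(H>173))&(S>170),brown=((H<18)|(H>165))&(V<90)&(S>40)).items():
        q=c[m&base]
        if len(q)>8:
            q=q[q[:,2]>.115]
            out[k]=q
            lo=q[q[:,2]<np.percentile(q[:,2],30)].mean(0);hi=q[q[:,2]>np.percentile(q[:,2],70)].mean(0)
            print(n,k,len(q),q.mean(0).round(4),"zmax",q[:,2].max().round(3),"lo",lo.round(4),"hi",hi.round(4))
    return out
E
python3 - <<'E'
from m import *
for n in("top","side"):
    f=np.load(n+"0.npz");im,c=f["im"],f["c"];handles(n,im,c)
f=np.load("top0.npz");im,c,d=f["im"],f["c"],f["d"]
def at(u,v): return c[v,u].round(4)
print("jar",at(225,160),"brush5",at(292,167),at(313,168),at(336,170))
print("wheel",at(309,242),"button",at(335,224),"win",at(335,242),"case",at(297,225),at(345,262),at(296,262))
print("tray",at(422,243),at(400,202),at(452,207),at(393,283),at(446,287), "table",at(360,320))
z=c[...,2]
# case, tray and rack boxes
def box(name,m):
    q=c[m][:,:2].astype(np.float32);r=cv2.minAreaRect(q*1000);print(name,len(q),r)
v,u=np.mgrid[:400,:640]
box("tray",(u>385)&(u<460)&(v>190)&(v<292)&(z>.03)&(z<.07))
zc=z[(u>292)&(u<350)&(v>218)&(v<266)];print(np.percentile(zc,[5,20,50,70,90,95,99,100]).round(4))
box("case",(u>285)&(u<356)&(v>210)&(v<272)&(z>.05)&(abs(z-np.median(zc))<.008))
box("rackcups",(u>160)&(u<262)&(v>220)&(v<256)&(z>.075)&(z<.1))
box("rackbase",(u>160)&(u<262)&(v>220)&(v<260)&(z>.007)&(z<.02))
box("wheel",(u>300)&(u<316)&(v>218)&(v<266)&(z>np.median(zc)+.01))
hsv=cv2.cvtColor(im,cv2.COLOR_RGB2HSV)
w=(hsv[...,1]<70)&(hsv[...,2]>140)&(u>280)&(u<345)&(v>155)&(v<180);box("b5",w);print(c[w].mean(0))
g=(abs(hsv[...,0].astype(int)-65)<15)&(hsv[...,1]>120)&(u>320)&(u<350)&(v>210)&(v<235);print("green",c[g].mean(0),np.median(c[g],0))
g=cv2.resize(im[205:280,280:360],None,fx=8,fy=8,interpolation=cv2.INTER_CUBIC);save(g[:600,:640],"timer.png")
E
```

```text
top yellow 87 [0.4812 0.4042 0.1626] zmax 0.185 lo [0.481  0.4007 0.133 ] hi [0.4809 0.4085 0.182 ]
top blue 81 [0.4754 0.3489 0.164 ] zmax 0.185 lo [0.475  0.3457 0.1344] hi [0.4756 0.353  0.1824]
top red 67 [0.469  0.291  0.1663] zmax 0.188 lo [0.4684 0.2864 0.1368] hi [0.4696 0.2952 0.1827]
top brown 72 [0.4657 0.2565 0.1492] zmax 0.184 lo [0.4651 0.259  0.1242] hi [0.4654 0.2433 0.1754]
side yellow 226 [0.4786 0.415  0.1595] zmax 0.183 lo [0.4778 0.417  0.1315] hi [0.4807 0.4114 0.1808]
side blue 180 [0.4737 0.3596 0.1605] zmax 0.183 lo [0.4736 0.3622 0.1334] hi [0.4748 0.3555 0.1809]
side red 187 [0.4675 0.3019 0.1574] zmax 0.183 lo [0.4666 0.3034 0.1295] hi [0.4693 0.2981 0.1807]
side brown 165 [0.4635 0.2547 0.1518] zmax 0.183 lo [0.4631 0.2548 0.1263] hi [0.4638 0.2525 0.1755]
jar [0.7206 0.3009 0.0452] brush5 [0.7039 0.0869 0.0241] [0.7022 0.0183 0.0189] [ 0.6968 -0.0573  0.0153]
wheel [0.4566 0.0286 0.1014] button [ 0.5116 -0.0493  0.0884] win [ 0.4575 -0.0492  0.087 ] case [0.51   0.0663 0.0686] [ 0.3982 -0.0805  0.0657] [0.3978 0.0681 0.0673]
tray [ 0.459  -0.3342  0.0059
[... 299 characters left out ...]
 0.0952 0.1035 1.2077]
case 2060 ((458.3179931640625, -4.467796325683594), (149.95953369140625, 178.14352416992188), 0.7158215045928955)
rackcups 248 ((474.7425842285156, 324.2874755859375), (207.14871215820312, 32.13878631591797), 85.00337982177734)
rackbase 727 ((474.72930908203125, 323.69293212890625), (231.141845703125, 63.91912841796875), 85.0230712890625)
wheel 201 ((454.5918884277344, 30.730321884155273), (103.98939514160156, 24.71157455444336), 7.609995365142822)
b5 289 ((576.7249755859375, 53.60887908935547), (167.4663543701172, 312.08489990234375), 75.50498962402344)
[0.70425571 0.03075031 0.02359253]
green [ 0.51107853 -0.0460447   0.09429078] [ 0.51193098 -0.04643051  0.08431041]
```

View pics/timer.png

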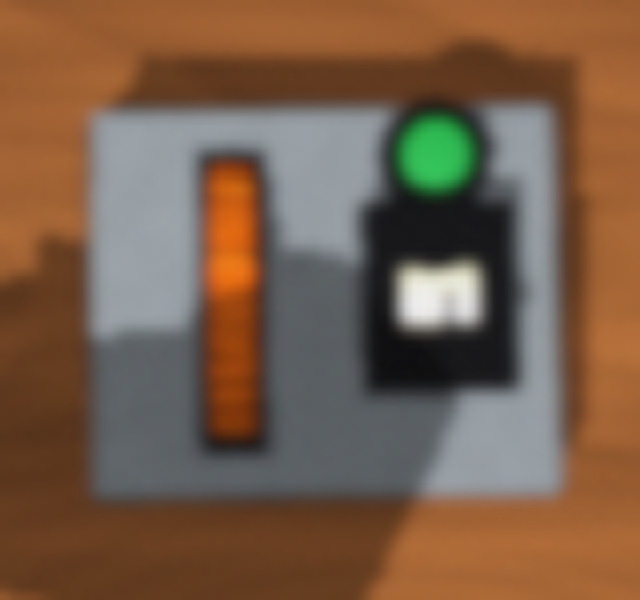

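The window shows a pale drum, but its digit isn't readable from this height. My plan is to grasp each brush from the timer side with the tool tilted about 60°, starting with brown, which is at the near end of the row. First I'll try a pose that also gives a wrist view.

```bash
cat > p.py <<'E'
from h import *
def ori(yaw,tilt):
    """tool y at angle yaw (deg) in plan; tilt: tool z swings about tool y from down toward +90deg of y"""
    a=np.radians(yaw);t=np.radians(tilt)
    y=np.array([np.cos(a),np.sin(a),0]);n=np.array([-np.sin(a),np.cos(a),0])
    z=n*np.sin(t)-np.array([0,0,1])*np.cos(t)
    return np.stack([np.cross(y,z),y,z],1)
def plan(wps,start=None,off=0):
    p,M=start or toolR()
    for q,N in wps:
        q=np.array(q,float)
        s=M.T@(q-p)/.03;r=np.degrees(R.from_matrix(M.T@N).as_rotvec())/5
        print("wp",q.round(3),"row",s.round(2).tolist(),r.round(2).tolist(),"steps",round(np.linalg.norm(s)*.03/.05,1),round(np.linalg.norm(r)*5/8.59,1))
        p,M=q,N
E
python3 - <<'E'
from p import *
plan([((.33,.33,.40),ori(20,0)),((.465,.10,.30),ori(0,60))])
E
```

```text
wp [0.33 0.33 0.4 ] row [-6.89, -6.04, -5.93] [-0.02, 0.01, 10.26] steps 6.5 6.0
wp [0.465 0.1   0.3  ] row [-8.74, 1.61, 3.33] [-2.09, 11.87, 3.63] steps 5.7 7.3
```

Request:
carry_out([
  [[-1,-1,-3,0,0,1,1],[-2.5,-2,-5.9,0,0,2.5,1],[-4,-3.5,-5.9,0,0,4,1],[-5.5,-5,-5.9,0,0,5.5,1],[-6.9,-6,-5.9,0,0,7,1],[-6.9,-6,-5.9,0,0,8.5,1],[-6.9,-6,-5.9,0,0,10.3,1],[-6.9,-6,-5.9,0,0,10.3,1],[-6.9,-6,-5.9,0,0,10.3,1],[-6.9,-6,-5.9,0,0,10.3,1]],
])

```text
t: 1.1
eef_pos: [0.3301, 0.3319, 0.399]
eef_rot: [-0.001, 0.574, 0.819, -0.001]
wrist_force: [-0.0, 0.2, -1.4]
width: 0.0878
gripper_force: 0.0
```

Request:
carry_out([
  [[-1,0.2,0.4,-0.2,1.2,0.4,0.2],[-2,0.4,0.8,-0.4,2.4,0.8,0.2],[-3,0.6,1.2,-0.6,3.6,1.2,0.2],[-4,0.8,1.6,-0.8,4.8,1.6,0.2],[-5,1,2,-1,6,2,0.2],[-6,1.2,2.4,-1.2,7.2,2.4,0.2],[-7,1.4,2.8,-1.5,8.5,2.8,0.2],[-8.7,1.6,3.3,-1.8,10,3.2,0.2],[-8.7,1.6,3.3,-2.1,11.9,3.6,0.2],[-8.7,1.6,3.3,-2.1,11.9,3.6,0.2]],
])

```text
t: 2.1
eef_pos: [0.4647, 0.1008, 0.2976]
eef_rot: [-0.357, 0.613, 0.608, 0.355]
wrist_force: [-0.6, -0.2, 0.2]
width: 0.0525
gripper_force: 0.0
```

```bash
python3 - <<'E'
from p import *
o=ctrl.get_obs();print(o["t"],o["joints"].round(3),o["eef_pos"],o["width"]);print(toolR()[1].round(3))
im,d,c=cloud("wrist");save(im,"w1.png");np.savez("w1.npz",im=im,d=d,c=c);print(camera_params("wrist"))
E
```

```text
2.1 [-0.595  0.387  1.817  0.811  1.672 -0.828] [0.4646892  0.10080893 0.29761845] 0.052503359638408915
[[ 0.008  1.     0.001]
 [ 0.492 -0.005  0.871]
 [ 0.87  -0.006 -0.492]]
{'intrinsics': array([[310.96038277,   0.        , 317.30681392],
       [  0.        , 310.96038277, 202.38409935],
       [  0.        ,   0.        ,   1.        ]]), 'origin': array([ 0.46436797, -0.00047406,  0.44773305]), 'attitude': array([-0.37343311,  0.92765236, -0.00262014, -0.00139329])}
```

View pics/w1.png

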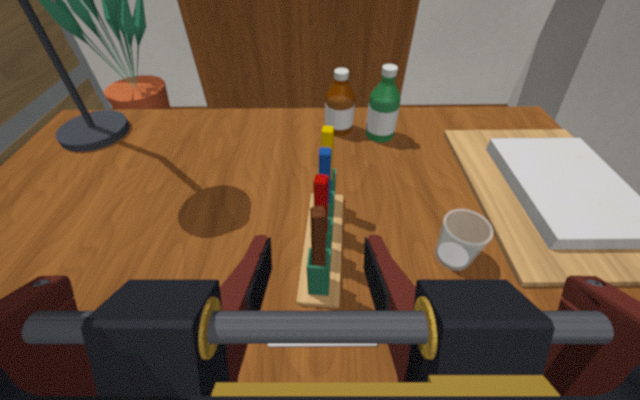

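The wrist view shows the brown brush nearest, at (318,235) between the fingers, with red, blue and yellow behind it. The glass cup at (465,240) is clear.

```bash
cat > lk.py <<'E'
from m import *
def fit(im,c):
    """front face plan line + axis of each handle, from the wrist cloud"""
    for k,q in handles("wrist",im,c).items():
        if len(q)<30: continue
        t=q[q[:,2]>.178]; f=q[(q[:,2]<.172)]
        print(k,"top c",((t.min(0)+t.max(0))/2).round(4),"ext",np.ptp(t,axis=0).round(3) if len(t) else 0)
        for z in(.12,.14,.16):
            s=f[abs(f[:,2]-z)<.008]
            if len(s)>5: print("   z",z,"x",s[:,0].min().round(4),s[:,0].max().round(4),"y",np.percentile(s[:,1],[5,50,95]).round(4),"slope",np.polyfit(s[:,0],s[:,1],1)[0].round(2))
E
python3 - <<'E'
from lk import *
f=np.load("w1.npz");fit(f["im"],f["c"])
g=cv2.resize(f["im"][110:300,270:380],None,fx=3,fy=3,interpolation=cv2.INTER_CUBIC);save(g,"w1c.png")
E
```

```text
wrist yellow 233 [0.4815 0.4031 0.1728] zmax 0.184 lo [0.4817 0.4009 0.1599] hi [0.4813 0.4075 0.1828]
wrist blue 263 [0.476  0.3466 0.1705] zmax 0.184 lo [0.4763 0.3444 0.1549] hi [0.4761 0.3516 0.183 ]
wrist red 374 [0.4698 0.2888 0.1684] zmax 0.185 lo [0.4699 0.2878 0.1503] hi [0.47   0.2932 0.183 ]
wrist brown 520 [0.4669 0.2334 0.1511] zmax 0.183 lo [0.4668 0.2354 0.1267] hi [0.4671 0.2311 0.1742]
yellow top c [0.4815 0.4083 0.1811] ext [0.017 0.019 0.006]
   z 0.16 x 0.473 0.4889 y [0.3992 0.4008 0.4028] slope -0.14
blue top c [0.4763 0.3509 0.1813] ext [0.014 0.017 0.006]
   z 0.16 x 0.4693 0.4823 y [0.3431 0.3443 0.3456] slope -0.07
red top c [0.4694 0.2933 0.1813] ext [0.017 0.018 0.006]
   z 0.14 x 0.4619 0.4781 y [0.2847 0.2864 0.344 ] slope 0.42
   z 0.16 x 0.462 0.4777 y [0.2847 0.2862 0.2881] slope -0.13
brown top c [0.4668 0.2328 0.1806] ext [0.016 0.01  0.005]
   z 0.12 x 0.4577 0.4787 y [0.229  0.2299 0.2919] slope 1.75
   z 0.14 x 0.458 0.4783 y [0.2289 0.23   0.2901] slope 1.75
   z 0.16 x 0.4583 0.4779 y [0.229  0.23   0.2329] slope 0.96
```

View pics/w1c.png

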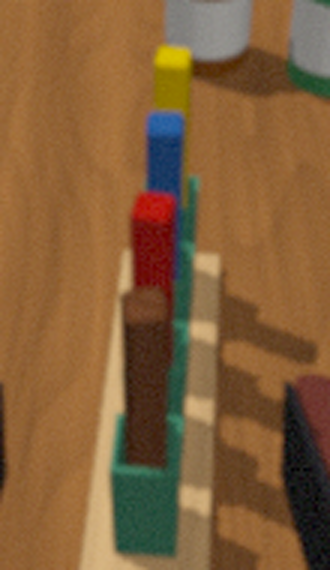

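All the brushes stand upright, with yaw about -6°, aligned with the rack. I'll plan the whole chain for the brown brush.

```bash
cat >> p.py <<'E'
from scipy.spatial.transform import Slerp
G=ori(-6,70);L=ori(-98.8,-20);C=np.array([.457,-.3236,0]);ex=np.array([.988,-.1535,0]);ey=np.array([.1535,.988,0]);Z=np.array([0,0,1.])
def mix(a,b,f): return Slerp([0,1],R.from_matrix([a,b]))(f).as_matrix()
def slot(k): return C+.0246*ex+k*ey
def chain(bx,by,k,zl=.011,start=None):
    g=np.array([bx,by,.125])+.010*G[:,2]
    s=slot(k);up=g+.17*Z;end=s+.15*Z
    mid=(up+end)/2+.06*Z
    plan([(g-.1*G[:,2],G),(g,G),(up,G),(mid,mix(G,L,.5)),(end,L),(s+zl*Z,L),(s+.15*Z,L)],start)
E
python3 - <<'E'
from p import *
chain(.467,.238,-.054)
E
```

```text
wp [0.458 0.154 0.156] row [-3.28, -0.18, 3.85] [-1.08, 1.92, 0.43] steps 3.0 1.3
wp [0.468 0.247 0.122] row [-0.0, 0.0, 3.33] [0.0, 0.0, 0.0] steps 2.0 0.0
wp [0.468 0.247 0.292] row [5.32, 0.0, -1.94] [0.0, 0.0, 0.0] steps 3.4 0.0
wp [ 0.47  -0.067  0.281] row [-3.9, 1.18, -9.65] [-4.26, -6.79, 9.14] steps 6.3 7.1
wp [ 0.473 -0.381  0.15 ] row [-6.24, 9.34, -1.56] [-4.26, -6.79, 9.14] steps 6.8 7.1
wp [ 0.473 -0.381  0.011] row [1.58, 0.0, 4.35] [0.0, 0.0, 0.0] steps 2.8 0.0
wp [ 0.473 -0.381  0.15 ] row [-1.58, 0.0, -4.35] [0.0, 0.0, 0.0] steps 2.8 0.0
```

Request:
carry_out([
  [[-0.7,0,0.8,-0.2,0.4,0.1,0.2],[-1.4,-0.1,1.6,-0.4,0.8,0.2,0.2],[-2.1,-0.1,2.4,-0.7,1.2,0.3,0.2],[-2.8,-0.2,3.2,-0.9,1.6,0.4,0.2],[-3.28,-0.18,3.85,-1.08,1.92,0.43,0.2],[-3.28,-0.18,3.85,-1.08,1.92,0.43,0.2],[-3.28,-0.18,3.85,-1.08,1.92,0.43,0.2],[-3.28,-0.18,3.85,-1.08,1.92,0.43,0.2],[-3.28,-0.18,3.85,-1.08,1.92,0.43,0.2],[-3.28,-0.18,3.85,-1.08,1.92,0.43,0.2]],
])

```text
t: 3.15
eef_pos: [0.4597, 0.1528, 0.1587]
eef_rot: [-0.38, 0.608, 0.552, 0.427]
wrist_force: [0.3, 0.2, 0.3]
width: 0.0526
gripper_force: 0.0
```

Request:
carry_out([
  [[0,0,0.6,0,0,0,0.2],[0,0,1.2,0,0,0,0.2],[0,0,1.8,0,0,0,0.2],[0,0,2.4,0,0,0,0.2],[0,0,2.9,0,0,0,0.2],[0,0,3.33,0,0,0,0.2],[0,0,3.33,0,0,0,-1],[0,0,3.33,0,0,0,-1],[0,0,3.33,0,0,0,-1],[0,0,3.33,0,0,0,-1]],
])

```text
t: 4.15
eef_pos: [0.4696, 0.2457, 0.1234]
eef_rot: [-0.38, 0.608, 0.551, 0.427]
wrist_force: [-0.1, -0.0, 0.7]
width: 0.0241
gripper_force: 0.0
```

```bash
python3 - <<'E'
from p import *
o=ctrl.get_obs();print(o["t"],o["joints"].round(3),o["eef_pos"],o["width"],o["gripper_force"],o["wrist_force"])
E
```

```text
4.15 [-0.405  0.775  2.086  1.188  1.312 -1.302] [0.46955915 0.2456622  0.1233997 ] 0.024142272573189474 0.03170736904394289 [-0.14216545 -0.04907538  0.69858264]
```

Request:
carry_out([
  [[0,0,0,0,0,0,-1],[0,0,0,0,0,0,-1],[0,0,0,0,0,0,-1],[0.6,0,-0.22,0,0,0,-1],[1.4,0,-0.5,0,0,0,-1],[2.2,0,-0.8,0,0,0,-1],[3,0,-1.1,0,0,0,-1],[3.8,0,-1.4,0,0,0,-1],[4.6,0,-1.67,0,0,0,-1],[5.3,0,-1.93,0,0,0,-1]],
])

```text
t: 5.15
eef_pos: [0.4678, 0.2471, 0.2935]
eef_rot: [-0.381, 0.608, 0.551, 0.427]
wrist_force: [0.8, 0.2, -0.3]
width: 0.0196
gripper_force: 29.6
```

Request:
carry_out([
  [[-0.2,0.1,-0.7,-0.4,-0.6,0.8,-1],[-0.6,0.2,-1.6,-0.8,-1.3,1.7,-1],[-1,0.3,-2.6,-1.2,-1.9,2.6,-1],[-1.5,0.45,-3.7,-1.65,-2.6,3.5,-1],[-2,0.6,-4.9,-2.1,-3.4,4.5,-1],[-2.5,0.75,-6.1,-2.6,-4.2,5.6,-1],[-3,0.9,-7.3,-3.1,-5,6.7,-1],[-3.4,1.05,-8.5,-3.7,-5.9,7.9,-1],[-3.9,1.18,-9.65,-4.26,-6.79,9.14,-1],[-3.9,1.18,-9.65,-4.26,-6.79,9.14,-1]],
])

```text
t: 6.15
eef_pos: [0.4729, -0.0704, 0.2841]
eef_rot: [-0.224, 0.923, 0.275, 0.149]
wrist_force: [0.5, 1.1, -0.0]
width: 0.0195
gripper_force: 29.6
```

```bash
python3 - <<'E'
from p import *
o=ctrl.get_obs();print(o["t"],o["joints"].round(3),o["eef_pos"],o["width"],o["gripper_force"],o["wrist_force"])
s=slot(-.054);plan([(s+.15*Z,L),(s+.011*Z,L)])
im,d,c=cloud("top");save(im,"top1.png")
E
```

```text
6.15 [-0.7    0.192  1.734  0.501  1.463  0.173] [ 0.47286412 -0.07038326  0.28413703] 0.01949447406149082 29.60426857753191 [ 0.4896848   1.11072598 -0.02964558]
wp [ 0.473 -0.381  0.15 ] row [-6.34, 9.23, -1.31] [-4.12, -6.87, 9.14] steps 6.8 7.1
wp [ 0.473 -0.381  0.011] row [1.58, 0.0, 4.35] [0.0, 0.0, 0.0] steps 2.8 0.0
```

View pics/top1.png

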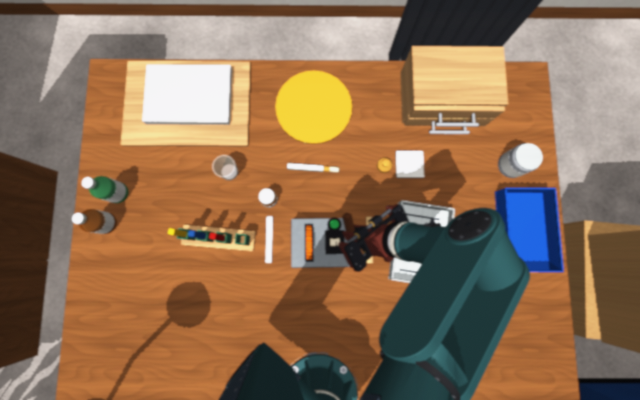

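The brown brush is held and clear of the rack, with the gripper over the timer's right edge at (370,238).

Request:
carry_out([
  [[-0.7,1,-0.15,-0.4,-0.7,0.9,-1],[-1.4,2,-0.3,-0.85,-1.4,1.9,-1],[-2.1,3.05,-0.45,-1.3,-2.2,2.9,-1],[-2.8,4.1,-0.6,-1.75,-3,3.9,-1],[-3.5,5.15,-0.75,-2.2,-3.7,4.9,-1],[-4.2,6.2,-0.9,-2.65,-4.5,5.9,-1],[-4.9,7.2,-1.05,-3.1,-5.3,7,-1],[-5.6,8.2,-1.2,-3.6,-6.1,8.1,-1],[-6.34,9.23,-1.31,-4.12,-6.87,9.14,-1],[-6.34,9.23,-1.31,-4.12,-6.87,9.14,-1]],
])

```text
t: 7.2
eef_pos: [0.4712, -0.3767, 0.1422]
eef_rot: [-0.018, 0.981, -0.073, -0.177]
wrist_force: [-0.0, 1.5, -0.2]
width: 0.0197
gripper_force: 29.6
```

```bash
cat > held.py <<'E'
from p import *
import sys
s=slot(float(sys.argv[1]));zl=float(sys.argv[2]) if len(sys.argv)>2 else .011
o=ctrl.get_obs();print(o["t"],o["joints"].round(2),o["eef_pos"].round(4),o["width"],o["gripper_force"])
plan([(s+zl*Z,L),(s+.15*Z,L)])
im,d,c=cloud("wrist")
save(im,"held%d.png"%(o["t"]*10))
E
python3 held.py -.054
```

```text
7.2 [-0.68  0.62  1.32 -0.17  1.51  1.08] [ 0.4712 -0.3767  0.1422] 0.01965046781497873 29.599903242196888
wp [ 0.473 -0.381  0.011] row [1.61, 0.16, 4.07] [-0.08, 0.11, 0.07] steps 2.6 0.1
wp [ 0.473 -0.381  0.15 ] row [-1.58, 0.0, -4.35] [0.0, 0.0, 0.0] steps 2.8 0.0
```

View held.

```bash
python3 held.py -.054; ls pics
```

```text
7.25 [-0.68  0.62  1.32 -0.17  1.52  1.07] [ 0.4711 -0.3751  0.1437] 0.01965916922847071 29.597634833771735
wp [ 0.473 -0.381  0.011] row [1.63, 0.23, 4.11] [-0.1, 0.09, 0.1] steps 2.7 0.1
wp [ 0.473 -0.381  0.15 ] row [-1.58, 0.0, -4.35] [0.0, 0.0, 0.0] steps 2.8 0.0
held72.png
side0.png
timer.png
top0.png
top1.png
w1.png
w1c.png
```

View pics/held72.png

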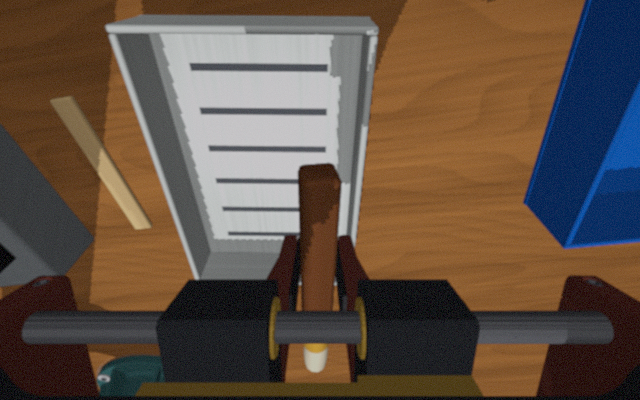

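The wrist view shows brown held with its handle pointing outward and the bristles at (316,360), along the tray's right side wall. I'll lower it partway and check the tracking.

Request:
carry_out([
  [[0.2,0,0.6,0,0,0,-1],[0.4,0,1.1,0,0,0,-1],[0.6,0,1.6,0,0,0,-1],[0.8,0,2.2,0,0,0,-1],[1,0,2.7,0,0,0,-1],[1.15,0,3.2,0,0,0,-1],[1.15,0,3.2,0,0,0,-1],[1.15,0,3.2,0,0,0,-1],[1.15,0,3.2,0,0,0,-1],[1.15,0,3.2,0,0,0,-1]],
])

```text
t: 8.3
eef_pos: [0.472, -0.3765, 0.0459]
eef_rot: [-0.015, 0.982, -0.073, -0.174]
wrist_force: [0.3, 0.2, -1.2]
width: 0.0178
gripper_force: 30.0
```

```bash
python3 held.py -.054
```

```text
8.3 [-0.68  0.72  1.39 -0.18  1.34  1.11] [ 0.472  -0.3765  0.0459] 0.01779673937608811 29.999825656414032
wp [ 0.473 -0.381  0.011] row [0.45, 0.14, 1.08] [-0.04, 0.01, 0.06] steps 0.7 0.0
wp [ 0.473 -0.381  0.15 ] row [-1.58, 0.0, -4.35] [0.0, 0.0, 0.0] steps 2.8 0.0
```

Request:
carry_out([
  [[0.15,0,0.4,0,0,0,-1],[0.3,0,0.8,0,0,0,-1],[0.42,0,1.08,0,0,0,-1],[0.42,0,1.08,0,0,0,-1],[0.42,0,1.08,0,0,0,-0.4],[0.42,0,1.08,0,0,0,-0.4],[0.42,0,1.08,0,0,0,-0.4],[0.2,0,0.4,0,0,0,-0.4],[-0.2,0,-0.6,0,0,0,-0.4],[-0.6,0,-1.7,0,0,0,-0.4]],
])

```text
t: 9.35
eef_pos: [0.4713, -0.3758, 0.0993]
eef_rot: [-0.017, 0.982, -0.073, -0.175]
wrist_force: [0.7, 0.3, 0.1]
width: 0.0262
gripper_force: 0.0
```

```bash
python3 - <<'E'
from p import *
o=ctrl.get_obs();print(o["t"],o["eef_pos"],o["width"])
s=slot(-.054);g=np.array([.4697,.2945,.125])+.010*G[:,2];a=s+.2*Z;b=g-.1*G[:,2]+.03*Z
p0,M0=toolR()
plan([((a+b)/2+.08*Z,mix(M0,G,.5)),(b-.03*Z,G),(g,G)])
im,d,c=cloud("wrist");save(im,"w2.png")
E
```

```text
9.35 [ 0.47128469 -0.37584722  0.09927152] 0.02620913085783787
wp [ 0.467 -0.085  0.273] row [-3.47, -9.6, -4.82] [4.2, 6.79, -9.15] steps 6.8 7.1
wp [0.461 0.21  0.156] row [2.62, -6.06, 8.29] [4.2, 6.79, -9.15] steps 6.4 7.1
wp [0.471 0.304 0.122] row [-0.0, 0.0, 3.33] [0.0, 0.0, 0.0] steps 2.0 0.0
```

View pics/w2.png

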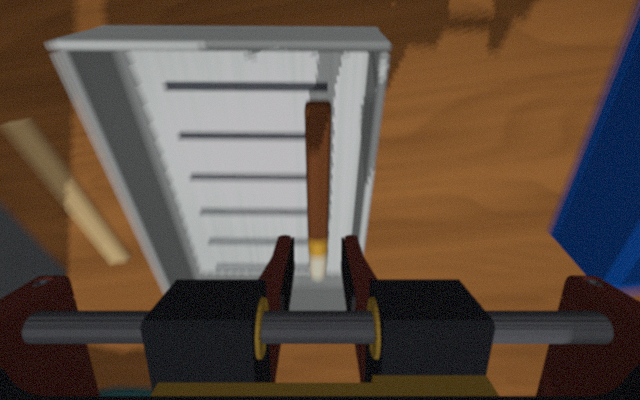

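Brown lies flat in the tray along the right wall, from (318,100) to (318,280). Next is red, so I'll chain return, approach, grip, lift and the midway point.

Request:
carry_out([
  [[-0.7,-0.8,-1.2,0.4,0.7,-0.9,0],[-1.2,-1.8,-1.8,0.85,1.4,-1.9,0],[-1.6,-2.9,-2.3,1.3,2.2,-2.9,0],[-1.9,-4,-2.8,1.75,3,-3.9,0],[-2.3,-5.1,-3.2,2.2,3.7,-4.9,0],[-2.6,-6.2,-3.6,2.65,4.5,-5.9,0],[-2.9,-7.3,-4,3.1,5.3,-7,0],[-3.2,-8.4,-4.4,3.6,6.1,-8.1,0],[-3.47,-9.6,-4.82,4.2,6.79,-9.15,0],[-3.47,-9.6,-4.82,4.2,6.79,-9.15,0]],
])

```text
t: 10.4
eef_pos: [0.4665, -0.0833, 0.2732]
eef_rot: [-0.232, 0.921, 0.276, 0.147]
wrist_force: [-0.3, -0.7, 0.6]
width: 0.0439
gripper_force: 0.0
```

Request:
carry_out([
  [[0.3,-0.7,0.9,0.5,0.75,-1,0],[0.6,-1.4,1.8,0.9,1.5,-2,0],[0.9,-2.1,2.7,1.4,2.25,-3,0],[1.2,-2.8,3.7,1.8,3,-4,0],[1.5,-3.5,4.6,2.3,3.75,-5,0],[1.8,-4.2,5.5,2.8,4.5,-6,0],[2.1,-4.9,6.5,3.2,5.25,-7,0],[2.4,-5.5,7.4,3.7,6,-8.1,0],[2.62,-6.06,8.29,4.2,6.79,-9.15,0],[2.62,-6.06,8.29,4.2,6.79,-9.15,0]],
])

```text
t: 11.4
eef_pos: [0.4602, 0.2113, 0.1507]
eef_rot: [-0.386, 0.609, 0.549, 0.424]
wrist_force: [-0.1, -0.7, 0.4]
width: 0.0437
gripper_force: 0.0
```

```bash
python3 - <<'E'
from p import *
from lk import fit
o=ctrl.get_obs();print(o["t"],o["eef_pos"],o["width"],toolR()[1].round(3).tolist())
im,d,c=cloud("wrist");fit(im,c)
chain(.4697,.2945,.054)
E
```

```text
11.4 [0.46024808 0.21126925 0.15068736] 0.04370867923399877 [[0.039, 0.995, 0.092], [0.341, -0.1, 0.935], [0.939, -0.005, -0.343]]
wrist yellow 6245 [0.464  0.1321 0.2056] zmax 0.216 lo [0.473  0.1653 0.2005] hi [0.4556 0.1205 0.2093]
wrist blue 583 [0.4682 0.3024 0.18  ] zmax 0.219 lo [0.4706 0.3176 0.168 ] hi [0.4571 0.2353 0.1941]
wrist red 2724 [0.4637 0.2327 0.1698] zmax 0.217 lo [0.4685 0.2865 0.1355] hi [0.4529 0.1316 0.2002]
wrist brown 15440 [0.4521 0.1326 0.197 ] zmax 0.22 lo [0.4544 0.14   0.1791] hi [0.45   0.1314 0.2119]
yellow top c [0.4602 0.2628 0.1971] ext [0.078 0.307 0.038]
blue top c [0.4492 0.2334 0.1985] ext [0.123 0.252 0.041]
   z 0.16 x 0.4342 0.4826 y [0.1781 0.344  0.346 ] slope 3.06
red top c [0.453  0.2088 0.1975] ext [0.158 0.191 0.039]
   z 0.12 x 0.4602 0.4782 y [0.2847 0.2864 0.2884] slope -0.16
   z 0.14 x 0.4606 0.4779 y [0.2848 0.2864 0.2887] slope -0.16
   z 0.16 x 0.4303 0.4771 y [0.2847 0.2864 0.2885] slope 0.45
brown top c [0.4539 0.1405 0.1991] ext [0.16  0.066 0.042]
   z 0.12 x 0.4595 0.4787 y [0.2905 0.2922 0.2942] slope 0.13
   z 0.14 x 0.4376 0.482 y [0.1981 0.2048 0.2981] slope 0.39
   z 0.16 x 0.3795 0.484 y [0.1386 0.1818 0.2119] slope -0.1
wp [0.461 0.21  0.156] row [0.11, 0.0, -0.04] [-0.04, 0.03, -0.05] steps 0.1 0.0
wp [0.471 0.304 0.122] row [-0.0, 0.0, 3.33] [0.0, 0.0, 0.0] steps 2.0 0.0
wp [0.471 0.304 0.292] row [5.32, 0.0, -1.94] [0.0, 0.0, 0.0] steps 3.4 0.0
wp [0.48  0.015 0.281] row [-3.6, 1.32, -8.85] [-4.26, -6.79, 9.14] steps 5.8 7.1
wp [ 0.49  -0.274  0.15 ] row [-5.69, 8.85, -1.11] [-4.26, -6.79, 9.14] steps 6.3 7.1
wp [ 0.49  -0.274  0.011] row [1.58, 0.0, 4.35] [0.0, 0.0, 0.0] steps 2.8 0.0
wp [ 0.49  -0.274  0.15 ] row [-1.58, 0.0, -4.35] [0.0, 0.0, 0.0] steps 2.8 0.0
```

Request:
carry_out([
  [[0.1,0,0.8,0,0,0,0],[0.1,0,1.6,0,0,0,0],[0.1,0,2.4,0,0,0,0],[0.1,0,3.3,0,0,0,0],[0.1,0,3.3,0,0,0,0],[0.1,0,3.3,0,0,0,-1],[0.1,0,3.3,0,0,0,-1],[0.1,0,3.3,0,0,0,-1],[0.1,0,3.3,0,0,0,-1],[0.1,0,3.3,0,0,0,-1]],
])

```text
t: 12.45
eef_pos: [0.4718, 0.3028, 0.124]
eef_rot: [-0.382, 0.609, 0.549, 0.427]
wrist_force: [0.7, 0.2, 1.5]
width: 0.0176
gripper_force: 29.9
```

Request:
carry_out([
  [[0,0,0,0,0,0,-1],[0,0,0,0,0,0,-1],[0,0,0,0,0,0,-1],[0.6,0,-0.22,0,0,0,-1],[1.4,0,-0.5,0,0,0,-1],[2.2,0,-0.8,0,0,0,-1],[3,0,-1.1,0,0,0,-1],[3.8,0,-1.4,0,0,0,-1],[4.6,0,-1.67,0,0,0,-1],[5.3,0,-1.93,0,0,0,-1]],
])

```text
t: 13.45
eef_pos: [0.4703, 0.3038, 0.2932]
eef_rot: [-0.383, 0.609, 0.549, 0.426]
wrist_force: [-0.2, -0.2, -1.0]
width: 0.0178
gripper_force: 29.9
```

Request:
carry_out([
  [[-0.2,0.1,-0.6,-0.4,-0.6,0.8,-1],[-0.5,0.2,-1.4,-0.8,-1.3,1.7,-1],[-0.9,0.3,-2.4,-1.2,-1.9,2.6,-1],[-1.4,0.45,-3.4,-1.65,-2.6,3.5,-1],[-1.8,0.6,-4.5,-2.1,-3.4,4.5,-1],[-2.3,0.8,-5.6,-2.6,-4.2,5.6,-1],[-2.7,1,-6.7,-3.1,-5,6.7,-1],[-3.2,1.15,-7.8,-3.7,-5.9,7.9,-1],[-3.6,1.32,-8.85,-4.26,-6.79,9.14,-1],[-3.6,1.32,-8.85,-4.26,-6.79,9.14,-1]],
])

```text
t: 14.45
eef_pos: [0.4825, 0.0118, 0.2834]
eef_rot: [-0.226, 0.923, 0.274, 0.148]
wrist_force: [0.2, 0.4, -0.6]
width: 0.018
gripper_force: 29.9
```

Request:
carry_out([
  [[-0.6,1,-0.1,-0.4,-0.7,0.9,-1],[-1.2,2,-0.2,-0.85,-1.4,1.9,-1],[-1.9,3,-0.35,-1.3,-2.2,2.9,-1],[-2.5,4,-0.5,-1.8,-3,3.9,-1],[-3.1,5,-0.6,-2.3,-3.7,4.9,-1],[-3.8,6,-0.7,-2.75,-4.5,5.9,-1],[-4.4,7,-0.85,-3.2,-5.3,7,-1],[-5,8,-1,-3.7,-6.1,8.1,-1],[-5.69,8.85,-1.11,-4.26,-6.79,9.14,-1],[-5.69,8.85,-1.11,-4.26,-6.79,9.14,-1]],
])

```text
t: 15.45
eef_pos: [0.49, -0.2749, 0.1484]
eef_rot: [-0.014, 0.982, -0.075, -0.175]
wrist_force: [0.6, 0.9, -1.2]
width: 0.0181
gripper_force: 29.9
```

```bash
python3 held.py .052;python3 held.py .052
```

```text
15.45 [-0.54  0.57  1.41 -0.13  1.49  1.21] [ 0.49   -0.2749  0.1484] 0.01812246764978193 29.923483729362488
wp [ 0.489 -0.276  0.011] row [1.57, 0.04, 4.3] [0.0, 0.04, 0.02] steps 2.7 0.0
wp [ 0.489 -0.276  0.15 ] row [-1.58, 0.0, -4.35] [0.0, 0.0, 0.0] steps 2.8 0.0
15.5 [-0.54  0.57  1.41 -0.13  1.49  1.21] [ 0.4898 -0.2734  0.1497] 0.01811084553253842 29.92315113544464
wp [ 0.489 -0.276  0.011] row [1.58, 0.1, 4.34] [-0.02, 0.02, 0.05] steps 2.8 0.0
wp [ 0.489 -0.276  0.15 ] row [-1.58, 0.0, -4.35] [0.0, 0.0, 0.0] steps 2.8 0.0
```

Request:
carry_out([
  [[0.2,0,0.6,0,0,0,-1],[0.4,0,1.2,0,0,0,-1],[0.65,0,1.8,0,0,0,-1],[0.9,0,2.4,0,0,0,-1],[1.1,0,3,0,0,0,-1],[1.3,0,3.6,0,0,0,-1],[1.45,0.1,4,0,0,0,-1],[1.57,0.1,4.33,0,0,0,-1],[1.57,0.1,4.33,0,0,0,-1],[1.57,0.1,4.33,0,0,0,-1]],
])

```text
t: 16.55
eef_pos: [0.4906, -0.2777, 0.0148]
eef_rot: [-0.013, 0.982, -0.075, -0.172]
wrist_force: [-0.1, 0.5, 0.5]
width: 0.0178
gripper_force: 29.9
```

Request:
carry_out([
  [[0,0,0,0,0,0,-0.4],[0,0,0,0,0,0,-0.4],[0,0,0,0,0,0,-0.4],[-0.2,0,-0.6,0,0,0,-0.4],[-0.6,0,-1.6,0,0,0,-0.4],[-1.1,0,-2.9,0,0,0,-0.4],[-1.5,0,-4.3,0,0,0,-0.4],[-1.5,0,-4.3,0,0,0,-0.2],[-1.5,0,-4.3,0,0,0,0],[-1.5,0,-4.3,0,0,0,0]],
])

```text
t: 17.55
eef_pos: [0.4911, -0.2773, 0.1499]
eef_rot: [-0.013, 0.982, -0.075, -0.173]
wrist_force: [-0.4, -0.0, 0.2]
width: 0.0428
gripper_force: 0.0
```

```bash
cat > nxt.py <<'E'
from p import *
import sys
bx,by,k=map(float,sys.argv[1:4])
o=ctrl.get_obs();print(o["t"],o["eef_pos"],o["width"])
im,d,c=cloud("wrist");save(im,"w%d.png"%(o["t"]*10))
p0,M0=toolR();g=np.array([bx,by,.125])+.010*G[:,2];b=g-.1*G[:,2]
plan([((p0+b)/2+.08*Z,mix(M0,G,.5)),(b,G)])
print("then");chain(bx,by,k,start=(b,G))
E
python3 nxt.py .4758 .352 -.023
```

```text
17.55 [ 0.49111321 -0.2772991   0.14992408] 0.04277076713606988
wp [ 0.479 -0.005  0.233] row [-2.61, -8.92, -2.0] [4.26, 6.8, -9.14] steps 5.7 7.1
wp [0.467 0.268 0.156] row [2.64, -6.1, 6.71] [4.26, 6.8, -9.14] steps 5.7 7.1
then
wp [0.467 0.268 0.156] row [0.0, 0.0, 0.0] [0.0, 0.0, 0.0] steps 0.0 0.0
wp [0.477 0.361 0.122] row [-0.0, 0.0, 3.33] [0.0, 0.0, 0.0] steps 2.0 0.0
wp [0.477 0.361 0.292] row [5.32, 0.0, -1.94] [0.0, 0.0, 0.0] steps 3.4 0.0
wp [0.477 0.006 0.281] row [-4.37, 1.26, -10.96] [-4.26, -6.79, 9.14] steps 7.1 7.1
wp [ 0.478 -0.35   0.15 ] row [-6.91, 10.33, -2.28] [-4.26, -6.79, 9.14] steps 7.6 7.1
wp [ 0.478 -0.35   0.011] row [1.58, 0.0, 4.35] [0.0, 0.0, 0.0] steps 2.8 0.0
wp [ 0.478 -0.35   0.15 ] row [-1.58, 0.0, -4.35] [0.0, 0.0, 0.0] steps 2.8 0.0
```

Request:
carry_out([
  [[-0.3,-0.9,-0.3,0.45,0.7,-0.9,0],[-0.6,-1.9,-0.5,0.9,1.4,-1.9,0],[-0.9,-2.9,-0.7,1.35,2.2,-2.9,0],[-1.2,-3.9,-0.9,1.8,3,-3.9,0],[-1.5,-4.9,-1.1,2.3,3.7,-4.9,0],[-1.8,-5.9,-1.3,2.75,4.5,-5.9,0],[-2.1,-6.9,-1.5,3.2,5.3,-7,0],[-2.4,-7.9,-1.8,3.7,6.1,-8.1,0],[-2.6,-8.9,-2,4.26,6.8,-9.14,0],[-2.6,-8.9,-2,4.26,6.8,-9.14,0]],
])

```text
t: 18.6
eef_pos: [0.4778, -0.0036, 0.2324]
eef_rot: [-0.232, 0.922, 0.274, 0.147]
wrist_force: [-0.1, -0.8, -0.9]
width: 0.0441
gripper_force: 0.0
```

Request:
carry_out([
  [[0.3,-0.7,0.7,0.5,0.75,-1,0],[0.6,-1.4,1.5,0.9,1.5,-2,0],[0.9,-2.1,2.2,1.4,2.25,-3,0],[1.2,-2.8,3,1.8,3,-4,0],[1.5,-3.5,3.7,2.3,3.75,-5,0],[1.8,-4.2,4.5,2.8,4.5,-6,0],[2.1,-4.9,5.2,3.2,5.25,-7,0],[2.4,-5.5,6,3.7,6,-8.1,0],[2.64,-6.1,6.7,4.26,6.8,-9.14,0],[2.64,-6.1,6.7,4.26,6.8,-9.14,0]],
])

```text
t: 19.6
eef_pos: [0.467, 0.2676, 0.1524]
eef_rot: [-0.386, 0.609, 0.548, 0.424]
wrist_force: [-0.3, -0.5, 0.8]
width: 0.0439
gripper_force: 0.0
```

```bash
python3 - <<'E'
from p import *
o=ctrl.get_obs();print(o["t"],o["eef_pos"],toolR()[1].round(3).tolist())
im,d,c=cloud("top")
def tray(im,c):
    hsv=cv2.cvtColor(im,cv2.COLOR_RGB2HSV).astype(int);H,S,V=[hsv[...,i] for i in range(3)];q=(c-C)
    tx,ty=q@ex,q@ey;z=c[...,2];ins=(abs(tx)<.115)&(abs(ty)<.078)&(z<.05)
    for k,m in dict(yellow=(abs(H-26)<6)&(S>150),blue=(abs(H-112)<12)&(S>120),red=((H<5)|(H>173))&(S>170),brown=((H<18)|(H>165))&(V<110)&(S>80)).items():
        m=m&ins
        if m.sum()>10: print(k,m.sum(),"tx",np.percentile(tx[m],[3,97]).round(3),"ty",np.percentile(ty[m],[3,97]).round(3),"z",np.percentile(z[m],[5,50,95]).round(3))
tray(im,c)
E
```

```text
19.6 [0.46697558 0.2676248  0.15238256] [[0.039, 0.995, 0.093], [0.34, -0.101, 0.935], [0.94, -0.005, -0.342]]
red 45 tx [0.043 0.083] ty [0.045 0.055] z [0.02  0.024 0.028]
brown 23 tx [0.021 0.07 ] ty [-0.049 -0.041] z [0.021 0.024 0.028]
```

Brown lies at tray y of about -47 mm and red at about +50 mm, both flat. Blue goes in beside brown, with a small sideways slide to make room.

Request:
carry_out([
  [[0,0,0.8,0,0,0,0],[0,0,1.6,0,0,0,0],[0,0,2.4,0,0,0,0],[0,0,3.3,0,0,0,0],[0,0,3.3,0,0,0,0],[0,0,3.3,0,0,0,-1],[0,0,3.3,0,0,0,-1],[0,0,3.3,0,0,0,-1],[0,0,3.3,0,0,0,-1],[0,0,3.3,0,0,0,-1]],
])

```text
t: 20.65
eef_pos: [0.4786, 0.3583, 0.1229]
eef_rot: [-0.382, 0.608, 0.549, 0.427]
wrist_force: [1.1, -0.9, 1.6]
width: 0.0179
gripper_force: 29.5
```

Request:
carry_out([
  [[0,0,0,0,0,0,-1],[0,0,0,0,0,0,-1],[0,0,0,0,0,0,-1],[0.6,0,-0.22,0,0,0,-1],[1.4,0,-0.5,0,0,0,-1],[2.2,0,-0.8,0,0,0,-1],[3,0,-1.1,0,0,0,-1],[3.8,0,-1.4,0,0,0,-1],[4.6,0,-1.67,0,0,0,-1],[5.3,0,-1.93,0,0,0,-1]],
])

```text
t: 21.65
eef_pos: [0.4767, 0.3592, 0.2923]
eef_rot: [-0.383, 0.608, 0.549, 0.426]
wrist_force: [0.1, 0.3, -0.3]
width: 0.0176
gripper_force: 29.6
```

Request:
carry_out([
  [[-0.3,0.1,-0.9,-0.4,-0.6,0.8,-1],[-0.7,0.2,-2,-0.8,-1.3,1.7,-1],[-1.2,0.3,-3.2,-1.2,-1.9,2.6,-1],[-1.7,0.45,-4.4,-1.65,-2.6,3.5,-1],[-2.3,0.6,-5.7,-2.1,-3.4,4.5,-1],[-2.8,0.8,-7,-2.6,-4.2,5.6,-1],[-3.3,0.95,-8.3,-3.1,-5,6.7,-1],[-3.8,1.1,-9.6,-3.7,-5.9,7.9,-1],[-4.37,1.26,-10.96,-4.26,-6.79,9.14,-1],[-4.37,1.26,-10.96,-4.26,-6.79,9.14,-1]],
])

```text
t: 22.65
eef_pos: [0.4801, -0.0006, 0.2821]
eef_rot: [-0.226, 0.923, 0.273, 0.148]
wrist_force: [0.4, -0.5, 0.7]
width: 0.018
gripper_force: 29.6
```

Request:
carry_out([
  [[-0.7,1.1,-0.25,-0.4,-0.7,0.9,-1],[-1.5,2.2,-0.5,-0.85,-1.4,1.9,-1],[-2.3,3.4,-0.75,-1.3,-2.2,2.9,-1],[-3,4.5,-1,-1.8,-3,3.9,-1],[-3.8,5.6,-1.25,-2.3,-3.7,4.9,-1],[-4.6,6.7,-1.5,-2.75,-4.5,5.9,-1],[-5.4,7.8,-1.75,-3.2,-5.3,7,-1],[-6.2,9,-2,-3.7,-6.1,8.1,-1],[-6.91,10.1,-2.28,-4.26,-6.79,9.14,-1],[-6.91,10.1,-2.28,-4.26,-6.79,9.14,-1]],
])

```text
t: 23.65
eef_pos: [0.475, -0.3489, 0.1491]
eef_rot: [-0.014, 0.982, -0.075, -0.174]
wrist_force: [-0.4, -0.6, -1.0]
width: 0.0178
gripper_force: 29.6
```

```bash
python3 held.py -.0155;python3 held.py -.0155
```

```text
23.65 [-0.65  0.6   1.35 -0.16  1.5   1.11] [ 0.475  -0.3489  0.1491] 0.01777196152589463 29.64008778333664
wp [ 0.479 -0.343  0.011] row [1.67, -0.22, 4.29] [-0.01, 0.02, 0.0] steps 2.8 0.0
wp [ 0.479 -0.343  0.15 ] row [-1.58, 0.0, -4.35] [0.0, 0.0, 0.0] steps 2.8 0.0
23.7 [-0.65  0.59  1.35 -0.16  1.51  1.11] [ 0.4748 -0.3469  0.1504] 0.018005210802708733 29.639805257320404
wp [ 0.479 -0.343  0.011] row [1.7, -0.14, 4.33] [-0.03, 0.0, 0.03] steps 2.8 0.0
wp [ 0.479 -0.343  0.15 ] row [-1.58, 0.0, -4.35] [0.0, 0.0, 0.0] steps 2.8 0.0
```

Request:
carry_out([
  [[0.2,-0.15,0.6,0,0,0,-1],[0.4,-0.15,1.2,0,0,0,-1],[0.65,-0.15,1.8,0,0,0,-1],[0.9,-0.15,2.4,0,0,0,-1],[1.1,-0.15,3,0,0,0,-1],[1.3,-0.15,3.6,0,0,0,-1],[1.5,-0.15,4,0,0,0,-1],[1.65,-0.15,4.33,0,0,0,-1],[1.65,-0.15,4.33,0,0,0,-1],[1.65,-0.15,4.33,0,0,0,-1]],
])

```text
t: 24.75
eef_pos: [0.4787, -0.3434, 0.0148]
eef_rot: [-0.013, 0.982, -0.075, -0.171]
wrist_force: [1.4, -0.3, 0.1]
width: 0.0177
gripper_force: 29.6
```

Request:
carry_out([
  [[0,0.1,0,0,0,0,-1],[0,0.2,0,0,0,0,-1],[0,0.3,0,0,0,0,-1],[0,0.4,0,0,0,0,-1],[0,0.5,0,0,0,0,-1],[0,0.6,0,0,0,0,-1],[0,0.6,0,0,0,0,-1],[0,0.6,0,0,0,0,-1],[0,0.6,0,0,0,0,-0.45],[0,0.6,0,0,0,0,-0.45]],
])

```text
t: 25.75
eef_pos: [0.4758, -0.3611, 0.0144]
eef_rot: [-0.013, 0.982, -0.075, -0.171]
wrist_force: [-0.2, -0.7, 0.5]
width: 0.0238
gripper_force: 0.1
```

Request:
carry_out([
  [[0,0,0,0,0,0,-0.45],[0,0,0,0,0,0,-0.45],[-0.1,0,-0.3,0,0,0,-0.45],[-0.3,0,-0.8,0,0,0,-0.45],[-0.6,0,-1.6,0,0,0,-0.45],[-1.1,0,-2.9,0,0,0,-0.4],[-1.5,0,-4.3,0,0,0,-0.4],[-1.5,0,-4.3,0,0,0,-0.2],[-1.5,0,-4.3,0,0,0,0],[-1.5,0,-4.3,0,0,0,0]],
])

```text
t: 26.75
eef_pos: [0.4765, -0.3611, 0.1507]
eef_rot: [-0.014, 0.982, -0.075, -0.172]
wrist_force: [0.5, 0.7, 0.0]
width: 0.0429
gripper_force: 0.0
```

```bash
python3 nxt.py .4812 .409 .0175; ls pics
```

```text
26.75 [ 0.47649139 -0.36105278  0.15069976] 0.042943525856639075
wp [ 0.474 -0.018  0.233] row [-2.63, -11.29, -1.97] [4.26, 6.78, -9.14] steps 7.1 7.1
wp [0.472 0.325 0.156] row [3.93, -7.65, 7.96] [4.26, 6.78, -9.14] steps 7.0 7.1
then
wp [0.472 0.325 0.156] row [0.0, 0.0, 0.0] [0.0, 0.0, 0.0] steps 0.0 0.0
wp [0.482 0.418 0.122] row [-0.0, 0.0, 3.33] [0.0, 0.0, 0.0] steps 2.0 0.0
wp [0.482 0.418 0.292] row [5.32, 0.0, -1.94] [0.0, 0.0, 0.0] steps 3.4 0.0
wp [0.483 0.054 0.281] row [-4.47, 1.3, -11.22] [-4.26, -6.79, 9.14] steps 7.3 7.1
wp [ 0.484 -0.31   0.15 ] row [-7.02, 10.55, -2.42] [-4.26, -6.79, 9.14] steps 7.7 7.1
wp [ 0.484 -0.31   0.011] row [1.58, 0.0, 4.35] [0.0, 0.0, 0.0] steps 2.8 0.0
wp [ 0.484 -0.31   0.15 ] row [-1.58, 0.0, -4.35] [0.0, 0.0, 0.0] steps 2.8 0.0
held154.png
held155.png
held236.png
held237.png
held72.png
held83.png
side0.png
timer.png
top0.png
top1.png
w1.png
w175.png
w1c.png
w2.png
w267.png
```

View pics/w267.png

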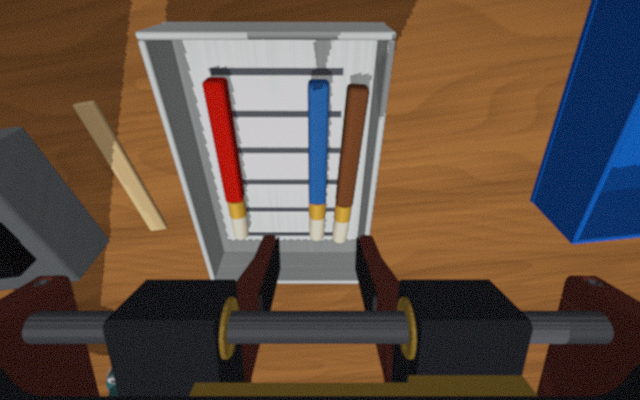

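Request:
carry_out([
  [[-0.3,-1.1,-0.3,0.45,0.7,-0.9,0],[-0.6,-2.3,-0.5,0.9,1.4,-1.9,0],[-0.9,-3.5,-0.7,1.35,2.2,-2.9,0],[-1.2,-4.8,-0.9,1.8,3,-3.9,0],[-1.5,-6.1,-1.1,2.3,3.7,-4.9,0],[-1.8,-7.4,-1.3,2.75,4.5,-5.9,0],[-2.1,-8.7,-1.5,3.2,5.3,-7,0],[-2.4,-10,-1.8,3.7,6.1,-8.1,0],[-2.63,-11.3,-1.97,4.26,6.8,-9.14,0],[-2.63,-11.3,-1.97,4.26,6.8,-9.14,0]],
])

```text
t: 27.8
eef_pos: [0.4723, -0.0146, 0.2324]
eef_rot: [-0.233, 0.921, 0.275, 0.148]
wrist_force: [-0.8, -1.1, 0.1]
width: 0.0438
gripper_force: 0.0
```

Request:
carry_out([
  [[0.4,-0.8,0.9,0.5,0.75,-1,0],[0.9,-1.7,1.8,0.9,1.5,-2,0],[1.3,-2.6,2.7,1.4,2.25,-3,0],[1.8,-3.5,3.6,1.8,3,-4,0],[2.2,-4.3,4.5,2.3,3.75,-5,0],[2.6,-5.2,5.4,2.8,4.5,-6,0],[3.1,-6,6.2,3.2,5.25,-7,0],[3.5,-6.8,7.1,3.7,6,-8.1,0],[3.93,-7.65,7.96,4.26,6.8,-9.14,0],[3.93,-7.65,7.96,4.26,6.8,-9.14,0]],
])

```text
t: 28.8
eef_pos: [0.4719, 0.3268, 0.1517]
eef_rot: [-0.386, 0.608, 0.549, 0.425]
wrist_force: [-0.0, -0.3, 0.5]
width: 0.0441
gripper_force: 0.0
```

Request:
carry_out([
  [[0,0,0.8,0,0,0,0],[0,0,1.6,0,0,0,0],[0,0,2.4,0,0,0,0],[0,0,3.3,0,0,0,0],[0,0,3.3,0,0,0,0],[0,0,3.3,0,0,0,-1],[0,0,3.3,0,0,0,-1],[0,0,3.3,0,0,0,-1],[0,0,3.3,0,0,0,-1],[0,0,3.3,0,0,0,-1]],
])

```text
t: 29.8
eef_pos: [0.4838, 0.4166, 0.1221]
eef_rot: [-0.382, 0.608, 0.549, 0.428]
wrist_force: [1.1, -1.9, 1.3]
width: 0.0178
gripper_force: 29.9
```

Request:
carry_out([
  [[0,0,0,0,0,0,-1],[0,0,0,0,0,0,-1],[0,0,0,0,0,0,-1],[0.6,0,-0.22,0,0,0,-1],[1.4,0,-0.5,0,0,0,-1],[2.2,0,-0.8,0,0,0,-1],[3,0,-1.1,0,0,0,-1],[3.8,0,-1.4,0,0,0,-1],[4.6,0,-1.67,0,0,0,-1],[5.3,0,-1.93,0,0,0,-1]],
])

```text
t: 30.8
eef_pos: [0.4819, 0.4173, 0.2919]
eef_rot: [-0.382, 0.608, 0.549, 0.427]
wrist_force: [0.2, -0.1, -2.3]
width: 0.0177
gripper_force: 29.9
```

The tray view shows red at (225,160), blue at (318,160) and brown at (350,165), all flat and apart from each other. Yellow is gripped and lifted, so I'll carry it over.

Request:
carry_out([
  [[-0.3,0.1,-0.9,-0.4,-0.6,0.8,-1],[-0.7,0.2,-2,-0.8,-1.3,1.7,-1],[-1.2,0.3,-3.3,-1.2,-1.9,2.6,-1],[-1.7,0.45,-4.6,-1.65,-2.6,3.5,-1],[-2.3,0.6,-5.9,-2.1,-3.4,4.5,-1],[-2.8,0.8,-7.2,-2.6,-4.2,5.6,-1],[-3.4,0.95,-8.5,-3.1,-5,6.7,-1],[-3.9,1.1,-9.9,-3.7,-5.9,7.9,-1],[-4.47,1.3,-11.2,-4.26,-6.79,9.14,-1],[-4.47,1.3,-11.2,-4.26,-6.79,9.14,-1]],
])

```text
t: 31.8
eef_pos: [0.4857, 0.0499, 0.281]
eef_rot: [-0.227, 0.923, 0.273, 0.149]
wrist_force: [-0.5, 0.8, -1.0]
width: 0.0178
gripper_force: 29.9
```

Request:
carry_out([
  [[-0.7,1.1,-0.25,-0.4,-0.7,0.9,-1],[-1.5,2.2,-0.5,-0.85,-1.4,1.9,-1],[-2.3,3.4,-0.8,-1.3,-2.2,2.9,-1],[-3,4.6,-1.1,-1.8,-3,3.9,-1],[-3.8,5.8,-1.35,-2.3,-3.7,4.9,-1],[-4.6,7,-1.6,-2.75,-4.5,5.9,-1],[-5.4,8.2,-1.9,-3.2,-5.3,7,-1],[-6.2,9.4,-2.15,-3.7,-6.1,8.1,-1],[-7,10.4,-2.4,-4.26,-6.79,9.14,-1],[-7,10.4,-2.4,-4.26,-6.79,9.14,-1]],
])

```text
t: 32.8
eef_pos: [0.4826, -0.3081, 0.1467]
eef_rot: [-0.014, 0.982, -0.076, -0.173]
wrist_force: [-0.4, 0.7, -0.4]
width: 0.0178
gripper_force: 29.9
```

```bash
python3 held.py .0165;python3 held.py .0165
```

```text
32.8 [-0.59  0.58  1.39 -0.14  1.49  1.17] [ 0.4826 -0.3081  0.1467] 0.01783183187352368 29.932225942611694
wp [ 0.484 -0.311  0.011] row [1.6, 0.1, 4.23] [-0.02, 0.01, 0.0] steps 2.7 0.0
wp [ 0.484 -0.311  0.15 ] row [-1.58, 0.0, -4.35] [0.0, 0.0, 0.0] steps 2.8 0.0
32.85 [-0.59  0.58  1.39 -0.14  1.49  1.16] [ 0.4825 -0.3061  0.148 ] 0.018094693826193334 29.93174582719803
wp [ 0.484 -0.311  0.011] row [1.62, 0.18, 4.27] [-0.05, -0.01, 0.03] steps 2.7 0.0
wp [ 0.484 -0.311  0.15 ] row [-1.58, 0.0, -4.35] [0.0, 0.0, 0.0] steps 2.8 0.0
```

Request:
carry_out([
  [[0.2,0.15,0.6,0,0,0,-1],[0.4,0.15,1.2,0,0,0,-1],[0.65,0.15,1.8,0,0,0,-1],[0.9,0.15,2.4,0,0,0,-1],[1.1,0.15,3,0,0,0,-1],[1.3,0.15,3.6,0,0,0,-1],[1.45,0.15,4,0,0,0,-1],[1.57,0.15,4.23,0,0,0,-1],[1.57,0.15,4.23,0,0,0,-1],[1.57,0.15,4.23,0,0,0,-1]],
])

```text
t: 33.9
eef_pos: [0.4843, -0.3114, 0.0159]
eef_rot: [-0.014, 0.982, -0.075, -0.17]
wrist_force: [0.5, 0.1, -1.0]
width: 0.0177
gripper_force: 29.9
```

Request:
carry_out([
  [[0,-0.1,0,0,0,0,-1],[0,-0.2,0,0,0,0,-1],[0,-0.3,0,0,0,0,-1],[0,-0.4,0,0,0,0,-1],[0,-0.5,0,0,0,0,-1],[0,-0.6,0,0,0,0,-1],[0,-0.6,0,0,0,0,-1],[0,-0.6,0,0,0,0,-1],[0,-0.6,0,0,0,0,-0.45],[0,-0.6,0,0,0,0,-0.45]],
])

```text
t: 34.9
eef_pos: [0.4867, -0.2938, 0.0153]
eef_rot: [-0.014, 0.982, -0.075, -0.171]
wrist_force: [0.3, -1.2, 1.0]
width: 0.024
gripper_force: 0.1
```

Request:
carry_out([
  [[0,0,0,0,0,0,-0.45],[0,0,0,0,0,0,-0.45],[-0.1,0,-0.3,0,0,0,-0.45],[-0.3,0,-0.8,0,0,0,-0.45],[-0.6,0,-1.6,0,0,0,-0.45],[-1.1,0,-2.9,0,0,0,-0.4],[-1.8,0,-4.9,0,0,0,-0.4],[-1.8,0,-4.9,0,0,0,-0.2],[-1.8,0,-4.9,0,0,0,0],[-1.8,0,-4.9,0,0,0,0]],
])

```text
t: 35.9
eef_pos: [0.4851, -0.2933, 0.1717]
eef_rot: [-0.014, 0.982, -0.075, -0.171]
wrist_force: [0.3, -0.3, -0.6]
width: 0.0435
gripper_force: 0.0
```

```bash
python3 - <<'E'
from p import *
o=ctrl.get_obs();print(o["t"],o["eef_pos"],o["width"])
# brush5 from both fixed views
for n in("top","side"):
    im,d,c=cloud(n);hsv=cv2.cvtColor(im,cv2.COLOR_RGB2HSV)
    b=(c[...,0]>.6)&(c[...,0]<.8)&(c[...,1]>-.14)&(c[...,1]<.18)&(c[...,2]>.006)&(c[...,2]<.05)
    w=(b&(hsv[...,1]<75)&(hsv[...,2]>110)).astype(np.uint8)
    k,lab,st,ce=cv2.connectedComponentsWithStats(w)
    for i in range(1,k):
        if st[i,4]>25:
            q=c[lab==i];r=cv2.minAreaRect((q[:,:2]*1000).astype(np.float32))
            print(n,st[i],q.mean(0).round(4),r,np.median(q[:,2]).round(4))
im,d,c=cloud("wrist");save(im,"w3.png")
E
```

```text
35.9 [ 0.48509768 -0.29330908  0.1716621 ] 0.04354317016189458
top [287 163  37   9 222] [0.7064 0.0444 0.0172] ((707.7821655273438, 44.74663543701172), (119.38530731201172, 19.283512115478516), 86.30709075927734) 0.0176
top [329 167   9   5  38] [ 0.7003 -0.0493  0.0158] ((699.843505859375, -47.52240753173828), (13.98237133026123, 26.56199073791504), 0.5799986720085144) 0.0165
side [285 194   8   8  36] [ 0.6981 -0.0475  0.014 ] ((699.5051879882812, -48.12065887451172), (28.892120361328125, 14.723065376281738), 86.02911376953125) 0.0142
side [259 204  26  32 244] [0.7046 0.0525 0.015 ] ((705.5774536132812, 48.589393615722656), (119.25521850585938, 19.255260467529297), 86.73040008544922) 0.0157
```

View pics/w3.png

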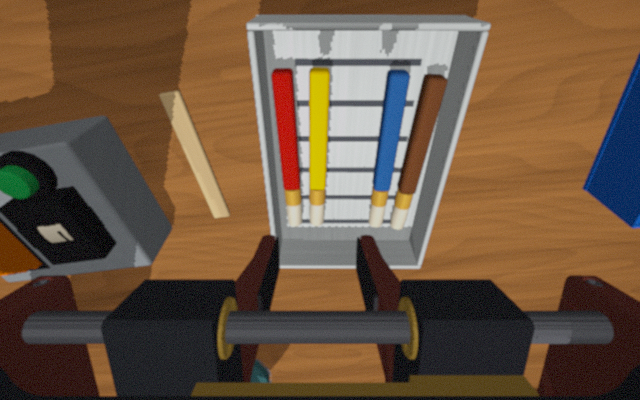

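All four rack brushes lie flat, with a free gap in the middle of the tray between yellow (319,145) and blue (392,145). The white brush is at its original spot, with its handle centre at (0.707, 0.047).

```bash
cat > b5.py <<'E'
from p import *
A=ori(-3.5,0);F=ori(-98.8,0);g=np.array([.7067,.0495,0]);s=C+.028*ex
p0,M0=toolR();m=mix(M0,A,.5)
plan([((p0+g+.16*Z)/2+np.array([0,0,.05]),m),(g+.13*Z,A),(g+.004*Z,A),(g+.17*Z,A),((g+s)/2+.2*Z,mix(A,F,.5)),(s+.13*Z,F),(s+.011*Z,F)])
E
python3 b5.py
```

```text
wp [ 0.595 -0.122  0.215] row [2.12, -6.21, -2.34] [-1.67, 1.49, -9.42] steps 4.2 5.6
wp [0.707 0.05  0.13 ] row [6.89, -1.89, 1.83] [-1.67, 1.49, -9.42] steps 4.4 5.6
wp [0.707 0.05  0.004] row [0.0, 0.0, 4.2] [0.0, 0.0, 0.0] steps 2.5 0.0
wp [0.707 0.05  0.17 ] row [0.0, 0.0, -5.53] [0.0, 0.0, 0.0] steps 3.3 0.0
wp [ 0.596 -0.139  0.2  ] row [-6.5, -3.31, -1.0] [0.0, 0.0, 9.53] steps 4.4 5.5
wp [ 0.485 -0.328  0.13 ] row [-6.83, 2.58, 2.33] [0.0, 0.0, 9.53] steps 4.6 5.5
wp [ 0.485 -0.328  0.011] row [0.0, 0.0, 3.97] [0.0, 0.0, 0.0] steps 2.4 0.0
```

Request:
carry_out([
  [[0.2,-0.7,-0.5,-0.2,0.2,-1,0.1],[0.5,-1.4,-0.9,-0.4,0.4,-2.1,0.1],[0.8,-2.1,-1.2,-0.6,0.5,-3.2,0.1],[1,-2.8,-1.4,-0.8,0.7,-4.3,0.1],[1.3,-3.6,-1.6,-1,0.9,-5.4,0.1],[1.5,-4.3,-1.8,-1.2,1,-6.5,0.1],[1.7,-5,-2,-1.4,1.2,-7.6,0.1],[1.9,-5.6,-2.2,-1.5,1.3,-8.5,0.1],[2.1,-6.2,-2.34,-1.67,1.49,-9.42,0.1],[2.1,-6.2,-2.34,-1.67,1.49,-9.42,0.1]],
])

```text
t: 37.05
eef_pos: [0.5958, -0.1204, 0.2157]
eef_rot: [-0.007, 0.937, 0.336, -0.094]
wrist_force: [0.4, -0.0, 0.5]
width: 0.0483
gripper_force: 0.0
```

Request:
carry_out([
  [[0.7,-0.2,0.2,-0.2,0.2,-1,0.1],[1.5,-0.4,0.4,-0.4,0.4,-2.1,0.1],[2.3,-0.6,0.6,-0.6,0.5,-3.2,0.1],[3.1,-0.8,0.8,-0.8,0.7,-4.3,0.1],[3.9,-1,1,-1,0.9,-5.4,0.1],[4.7,-1.2,1.2,-1.2,1,-6.5,0.1],[5.5,-1.5,1.4,-1.4,1.2,-7.6,0.1],[6.2,-1.7,1.6,-1.5,1.3,-8.5,0.1],[6.89,-1.89,1.83,-1.67,1.49,-9.42,0.1],[6.89,-1.89,1.83,-1.67,1.49,-9.42,0.1]],
])

```text
t: 38.05
eef_pos: [0.7059, 0.0491, 0.1287]
eef_rot: [0.0, 0.728, 0.685, -0.002]
wrist_force: [-0.1, -0.4, -0.3]
width: 0.0483
gripper_force: 0.0
```

```bash
python3 - <<'E'
from p import *
import time
A=ori(-3.5,0);g=np.array([.7067,.0495,0])
im,d,c=cloud("wrist");save(im,"w4.png");o=ctrl.get_obs();print(o["t"],o["eef_pos"],o["joints"].round(2))
hsv=cv2.cvtColor(im,cv2.COLOR_RGB2HSV)
b=(c[...,0]>.64)&(c[...,0]<.8)&(c[...,1]>-.14)&(c[...,1]<.18)&(c[...,2]>.008)&(c[...,2]<.03)
w=(b&(hsv[...,1]<75)&(hsv[...,2]>110)).astype(np.uint8)
k,lab,st,ce=cv2.connectedComponentsWithStats(w)
for i in range(1,k):
    if st[i,4]>100:
        q=c[lab==i];print(st[i],q.mean(0).round(4),cv2.minAreaRect((q[:,:2]*1000).astype(np.float32)))
plan([(g+.004*Z,A)])
E
```

```text
38.1 [0.70587303 0.04804833 0.12971434] [-0.03  0.59  1.35 -0.    1.2   0.04]
[ 310  134   20  127 2421] [0.7075 0.0506 0.019 ] ((707.504638671875, 46.04139709472656), (120.75934600830078, 17.46702003479004), 86.05684661865234)
[310 279  17  26 386] [ 0.7008 -0.0484  0.0173] ((700.31884765625, -48.94648742675781), (29.255617141723633, 16.490694046020508), 87.14826965332031)
wp [0.707 0.05  0.004] row [0.07, 0.03, 4.19] [-0.02, 0.04, -0.03] steps 2.5 0.0
```

Request:
carry_out([
  [[0,0,0.8,0,0,0,0.1],[0,0,1.6,0,0,0,0.1],[0,0,2.4,0,0,0,0.1],[0,0,3.1,0,0,0,0.1],[0,0,3.7,0,0,0,0.1],[0,0,4.17,0,0,0,0.1],[0,0,4.17,0,0,0,0.1],[0,0,4.17,0,0,0,-1],[0,0,4.17,0,0,0,-1],[0,0,4.17,0,0,0,-1]],
])

```text
t: 39.1
eef_pos: [0.7086, 0.0481, 0.008]
eef_rot: [0.003, 0.728, 0.685, 0.001]
wrist_force: [0.8, 0.5, -0.9]
width: 0.0279
gripper_force: 0.0
```

Request:
carry_out([
  [[0,0,0,0,0,0,-1],[0,0,0,0,0,0,-1],[0,0,0,0,0,0,-1],[0,0,0,0,0,0,-1],[0,0,-0.7,0,0,0,-1],[0,0,-1.6,0,0,0,-1],[0,0,-2.6,0,0,0,-1],[0,0,-3.6,0,0,0,-1],[0,0,-4.6,0,0,0,-1],[0,0,-5.5,0,0,0,-1]],
])

```text
t: 40.1
eef_pos: [0.7071, 0.0488, 0.173]
eef_rot: [0.002, 0.728, 0.685, 0.0]
wrist_force: [-0.0, -0.4, -0.4]
width: 0.0178
gripper_force: 30.0
```

Request:
carry_out([
  [[-0.6,-0.3,-0.1,0,0,0.9,-1],[-1.3,-0.7,-0.2,0,0,1.9,-1],[-2,-1.1,-0.3,0,0,3,-1],[-2.8,-1.5,-0.4,0,0,4.1,-1],[-3.6,-1.9,-0.5,0,0,5.2,-1],[-4.3,-2.2,-0.6,0,0,6.3,-1],[-5,-2.6,-0.7,0,0,7.4,-1],[-5.8,-3,-0.9,0,0,8.5,-1],[-6.5,-3.3,-1,0,0,9.5,-1],[-6.5,-3.3,-1,0,0,9.5,-1]],
])

```text
t: 41.1
eef_pos: [0.5954, -0.1421, 0.2023]
eef_rot: [0.002, 0.943, 0.332, 0.001]
wrist_force: [0.0, 0.5, -0.1]
width: 0.0177
gripper_force: 30.0
```

Request:
carry_out([
  [[-0.7,0.3,0.2,0,0,1,-1],[-1.5,0.6,0.4,0,0,2.1,-1],[-2.3,0.9,0.6,0,0,3.2,-1],[-3.1,1.2,0.9,0,0,4.3,-1],[-3.9,1.4,1.2,0,0,5.4,-1],[-4.6,1.7,1.5,0,0,6.5,-1],[-5.4,2,1.8,0,0,7.6,-1],[-6.2,2.3,2.1,0,0,8.6,-1],[-6.83,2.58,2.33,0,0,9.5,-1],[-6.83,2.58,2.33,0,0,9.5,-1]],
])

```text
t: 42.1
eef_pos: [0.4852, -0.3301, 0.131]
eef_rot: [0.001, 0.997, -0.075, 0.001]
wrist_force: [0.1, -0.7, -0.5]
width: 0.0181
gripper_force: 30.0
```

```bash
python3 - <<'E'
from p import *
F=ori(-98.8,0);s=C+.028*ex
im,d,c=cloud("wrist");save(im,"w5.png");o=ctrl.get_obs();print(o["t"],o["eef_pos"],o["joints"].round(2),o["width"])
plan([(s+.011*Z,F)])
E
```

```text
42.15 [ 0.4859851  -0.32908389  0.13161768] [-0.71  0.43  1.64  0.    1.06  1.01] 0.017615922338273172
wp [ 0.485 -0.328  0.011] row [-0.06, -0.04, 4.02] [0.02, -0.03, 0.07] steps 2.4 0.0
```

View pics/w5.png

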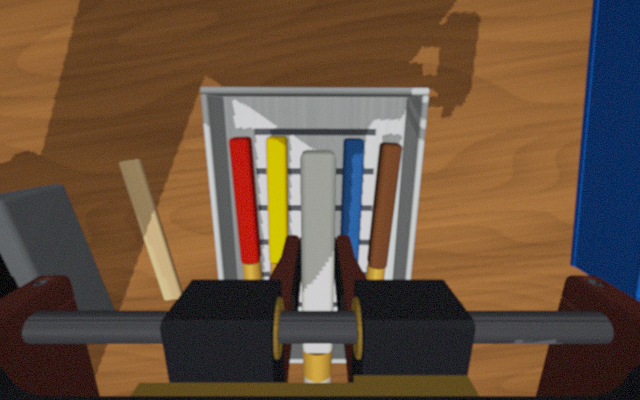

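The white brush is held straight over the gap, between yellow at (277,200) and blue at (353,200). Lowering and releasing it now.

Request:
carry_out([
  [[0,0,0.6,0,0,0,-1],[0,0,1.2,0,0,0,-1],[0,0,1.8,0,0,0,-1],[0,0,2.4,0,0,0,-1],[0,0,2.9,0,0,0,-1],[0,0,3.4,0,0,0,-1],[0,0,3.8,0,0,0,-1],[0,0,4,0,0,0,-1],[0,0,4,0,0,0,-1],[0,0,4,0,0,0,-1]],
])

```text
t: 43.15
eef_pos: [0.4872, -0.3293, 0.0126]
eef_rot: [0.002, 0.997, -0.073, 0.002]
wrist_force: [0.6, 0.8, -0.8]
width: 0.0176
gripper_force: 30.0
```

Request:
carry_out([
  [[0,0,0,0,0,0,-0.45],[0,0,0,0,0,0,-0.45],[0,0,0,0,0,0,-0.45],[0,0,-0.2,0,0,0,-0.45],[0,0,-0.6,0,0,0,-0.45],[0,0,-1.2,0,0,0,-0.45],[0,0,-2.4,0,0,0,-0.45],[0,0,-3.6,0,0,0,-0.45],[0,0,-5,0,0,0,-0.45],[0,0,-5.5,0,0,0,-0.45]],
])

```text
t: 44.15
eef_pos: [0.488, -0.3307, 0.1829]
eef_rot: [0.004, 0.997, -0.074, 0.005]
wrist_force: [0.2, -0.9, -0.0]
width: 0.0236
gripper_force: 0.0
```

```bash
python3 - <<'E'
from p import *
o=ctrl.get_obs();print(o["t"],o["eef_pos"])
im,d,c=cloud("wrist");np.savez("w6.npz",im=im,d=d,c=c);save(im,"w6.png")
# timer, via top
im,d,c=cloud("top");np.savez("top2.npz",im=im,d=d,c=c)
# timer frame angle .7deg; print wheel points, hood, window, button
z=c[...,2];hsv=cv2.cvtColor(im,cv2.COLOR_RGB2HSV).astype(int)
t=(c[...,0]>.37)&(c[...,0]<.55)&(c[...,1]>-.11)&(c[...,1]<.1)
case=t&(abs(z-.0655)<.006);print("case",cv2.minAreaRect((c[case][:,:2]*1000).astype(np.float32)),np.median(z[case]))
w=t&(hsv[...,0]<20)&(hsv[...,1]>170)&(z>.07);q=c[w];print("wheel",q.min(0),q.max(0),q.mean(0))
h=t&(hsv[...,2]<60)&(z>.08)&(z<.1);q=c[h];print("hood",cv2.minAreaRect((q[:,:2]*1000).astype(np.float32)),np.median(q[:,2]))
g=t&(abs(hsv[...,0]-65)<15)&(hsv[...,1]>120);print("btn",np.median(c[g],0))
wn=t&(hsv[...,2]>150)&(hsv[...,1]<60)&(z>.07)&(c[...,1]<-.02);q=c[wn];print("win",np.median(q,0),len(q))
E
```

```text
44.15 [ 0.48797287 -0.33065861  0.18291072]
case ((458.3667907714844, -4.3026885986328125), (149.9218292236328, 177.6957550048828), 0.7849798202514648) 0.06412847204591543
wheel [0.4046914  0.01159774 0.07031586] [0.5065073  0.03850331 1.20769507] [0.42370133 0.01857271 0.79371334]
hood ((460.81396484375, -47.740150451660156), (51.45756912231445, 72.41304016113281), 89.66320037841797) 0.08695197658458453
btn [ 0.51194065 -0.04645203  0.08457856]
win [ 0.4591287  -0.04651989  0.08339536] 50
```

View pics/w6.png

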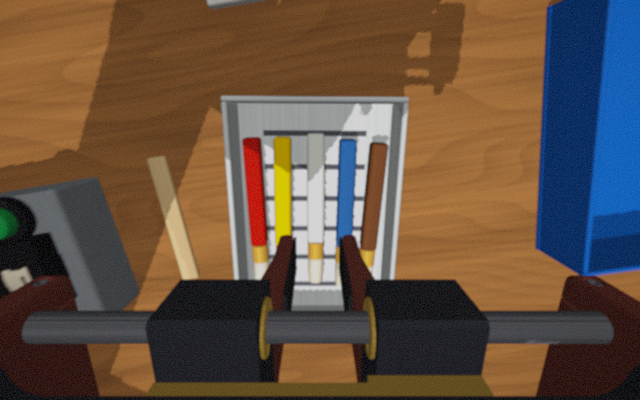

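All five brushes lie flat in the tray, in the order red, yellow, white, blue, brown. Now the timer: I'll move above the wheel and look at it and the window.

```bash
python3 - <<'E'
from p import *
W=ori(-89.25,0)
plan([((.456,.029,.17),W)])
p,M=toolR();cp=camera_params("wrist")
print("cam in tool",M.T@(np.array(cp["origin"])-p)," axis",(M.T@att(cp["attitude"])).round(3))
Rc=M.T@att(cp["attitude"]);oc=M.T@(np.array(cp["origin"])-p)
K=np.array(cp["intrinsics"])
for t in[(.456,.029,.17),(.456,.029,.083)]:
    for w in[(.459,-.0465,.085),(.456,.029,.106)]:
        q=Rc.T@(W.T@(np.array(w)-np.array(t))-oc);print(t,w,(K@(q/q[2]))[:2].round(0),q[2].round(3))
E
```

```text
wp [0.456 0.029 0.17 ] row [-2.82, -11.7, 0.28] [0.08, -0.1, -1.85] steps 7.2 1.1
cam in tool [ 0.07808279  0.00016446 -0.1633808 ]  axis [[-0.001 -0.959 -0.284]
 [ 1.    -0.001 -0.   ]
 [ 0.    -0.284  0.959]]
(0.456, 0.029, 0.17) (0.459, -0.0465, 0.085) [408. 205.] 0.26
(0.456, 0.029, 0.17) (0.456, 0.029, 0.106) [317. 216.] 0.24
(0.456, 0.029, 0.083) (0.459, -0.0465, 0.085) [450. 250.] 0.176
(0.456, 0.029, 0.083) (0.456, 0.029, 0.106) [317. 272.] 0.157
```

Request:
carry_out([
  [[-0.3,-1.3,0,0,0,-0.3,-0.4],[-0.6,-2.6,0,0,0,-0.6,-0.4],[-0.9,-3.9,0,0,0,-0.9,-0.4],[-1.2,-5.2,0,0,0,-1.2,-0.4],[-1.6,-6.5,0,0,0,-1.5,-0.35],[-1.9,-7.8,0,0,0,-1.85,-0.3],[-2.2,-9.1,0.1,0,0,-1.85,-0.3],[-2.5,-10.4,0.2,0,0,-1.85,-0.3],[-2.8,-11.7,0.28,0,0,-1.85,-0.3],[-2.8,-11.7,0.28,0,0,-1.85,-0.3]],
])

```text
t: 45.25
eef_pos: [0.4522, 0.0344, 0.1665]
eef_rot: [0.001, 1.0, 0.009, -0.0]
wrist_force: [-0.4, -0.6, -0.2]
width: 0.0309
gripper_force: 0.0
```

```bash
python3 - <<'E'
from p import *
o=ctrl.get_obs();print(o["t"],o["eef_pos"],o["joints"].round(2),o["width"])
im,d,c=cloud("wrist");np.savez("w7.npz",im=im,d=d,c=c)
hsv=cv2.cvtColor(im,cv2.COLOR_RGB2HSV).astype(int);z=c[...,2]
t=(c[...,0]>.37)&(c[...,0]<.55)&(c[...,1]>-.11)&(c[...,1]<.1)
case=t&(abs(z-.0655)<.005);print("case z",np.median(z[case]))
w=t&(hsv[...,0]<20)&(hsv[...,1]>150)&(z>.066)&(z<.12);q=c[w];print("wheel",len(q),np.percentile(q,[1,50,99],axis=0).round(4).tolist())
A=np.c_[2*q[:,0],2*q[:,2],np.ones(len(q))];s=np.linalg.lstsq(A,(q[:,[0,2]]**2).sum(1),rcond=None)[0];print("circle",s[:2],np.sqrt(s[2]+s[0]**2+s[1]**2))
g=t&(abs(hsv[...,0]-65)<15)&(hsv[...,1]>120)&(z<.12);print("btn",c[g].mean(0) if g.any() else None,np.median(c[g],0))
crop=im[165:250,360:460];save(cv2.resize(crop,None,fx=6,fy=6,interpolation=cv2.INTER_CUBIC),"win1.png")
E
```

```text
45.25 [0.45223687 0.03440115 0.16647628] [-0.08  0.22  1.88 -0.    1.04  1.48] 0.03088268488116327
case z 0.06530630148483937
wheel 2854 [[0.4115, 0.0197, 0.0662], [0.4695, 0.0314, 0.0987], [0.5088, 0.0413, 0.1064]]
circle [0.45882036 0.06249382] 0.04357677204041236
btn [ 0.51142698 -0.04466283  0.08567583] [ 0.51268961 -0.04446677  0.08691428]
```

View pics/win1.png

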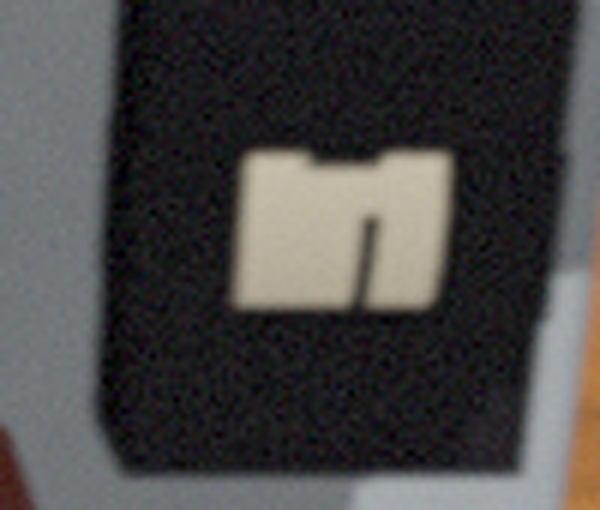

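The window crop shows the bottom bar of a 0 leaving at the top, at (345,158), and a 1 entering below, at (370,260). The reading is therefore about 0.76 of a digit, and I need about +3.29 rad. I'll measure the wheel and settled pose, then plan strokes gripping the wheel's flat sides.

```bash
cat > wh.py <<'E'
from p import *
Wc=np.array([.4575,.0305,.0510]);
def ph(deg,r): # tool radial to the axle at angle deg (0 = top, + towards +x)
    a=np.radians(deg);t=ori(-89.25,0)
    M=R.from_rotvec(np.array([0,1,0])*a).as_matrix()@t
    return Wc+r*np.array([np.sin(a),0,np.cos(a)]),M
def win(im,c):
    """ascii of the cream window"""
    hsv=cv2.cvtColor(im,cv2.COLOR_RGB2HSV);v,u=np.mgrid[:400,:640]
    b=(abs(c[...,0]-.459)<.03)&(abs(c[...,1]+.046)<.03)&(c[...,2]<.1)
    m=b&(hsv[...,2]>110)&(hsv[...,1]<90)
    if m.sum()<50: print("no window",m.sum());return
    vs,us=np.where(m);v0,v1,u0,u1=vs.min(),vs.max(),us.min(),us.max();print("win px",u0,u1,v0,v1)
    g=cv2.cvtColor(im,cv2.COLOR_RGB2GRAY)[v0-1:v1+2,u0-1:u1+2]
    for r in g: print("".join("#" if x<70 else "+" if x<125 else "." for x in r))
E
python3 - <<'E'
from wh import *
im,d,c=cloud("wrist");o=ctrl.get_obs();print(o["t"],o["eef_pos"])
hsv=cv2.cvtColor(im,cv2.COLOR_RGB2HSV).astype(int);z=c[...,2]
w=(hsv[...,0]<20)&(hsv[...,1]>150)&(z>.09)&(z<.12)&(abs(c[...,1]-.03)<.02)&(abs(c[...,0]-.457)<.06);q=c[w]
print("y",np.percentile(q[:,1],[1,50,99]),q[:,2].max())
# circle centre with fixed radius, using upper envelope points
from scipy.optimize import least_squares
f=q[abs(q[:,1]-np.median(q[:,1]))<.006]
r=least_squares(lambda p:np.hypot(f[:,0]-p[0],f[:,2]-p[1])-.0545,[.457,.051],loss="soft_l1",f_scale=.001);print("fit",r.x,f[:,0].min(),f[:,0].max())
win(im,c)
plan([ph(-32,.09)]);plan([ph(-32,.032)],ph(-32,.09));plan([ph(32,.032)],ph(-32,.032));plan([ph(32,.09)],ph(32,.032));plan([ph(-32,.09)],ph(32,.09))
E
```

```text
45.35 [0.45384587 0.03109441 0.1670188 ]
y [0.02291944 0.03178941 0.04044331] 0.10764836386913415
fit [0.45669901 0.05029999] 0.41809591399294543 0.4936374255769674
win px 370 448 163 231
++++++++#########################################################################
++++++++#########################################################################
++++++++#########################################################################
++++++++#########################################################################
++++++++#########################################################################
++++++++#########################################################################
++++++++#########################################################################
+++++++##########################################################################
++++++++#########################################################################
++++++++#########################################################################
+++++++##########################################################################
+++++++###
[... 4600 characters left out ...]
##########################################################+....
++++########################################################################+....
++++########################################################################+....
++++#######################################################################++....
wp [0.41  0.03  0.127] row [-1.47, -0.01, 1.32] [-0.06, 6.39, 0.04] steps 1.2 3.7
wp [0.441 0.03  0.078] row [-0.0, -0.0, 1.93] [0.0, 0.0, 0.0] steps 1.2 0.0
wp [0.474 0.03  0.078] row [0.96, 0.01, 0.6] [0.17, -12.8, 0.0] steps 0.7 7.5
wp [0.505 0.03  0.127] row [0.0, 0.0, -1.93] [0.0, 0.0, 0.0] steps 1.2 0.0
wp [0.41  0.03  0.127] row [-2.7, -0.04, 1.68] [-0.17, 12.8, 0.0] steps 1.9 7.5
```

Request:
carry_out([
  [[-0.4,0,0.3,0,1.6,0,-0.3],[-0.7,0,0.6,0,3.2,0,-0.3],[-1.1,0,0.9,0,4.8,0,-0.3],[-1.47,0,1.32,0,6.4,0,-0.3],[-1.47,0,1.32,0,6.4,0,-0.3],[-1.47,0,1.32,0,6.4,0,-0.3],[-1.47,0,1.32,0,6.4,0,-0.3],[-1.47,0,1.32,0,6.4,0,-0.3],[-1.47,0,1.32,0,6.4,0,-0.3],[-1.47,0,1.32,0,6.4,0,-0.3]],
])

```text
t: 46.35
eef_pos: [0.4333, 0.0334, 0.1458]
eef_rot: [0.002, 0.965, 0.006, 0.263]
wrist_force: [-0.5, 1.0, -0.1]
width: 0.0306
gripper_force: 0.0
```

```bash
sed -i 's/\[.4575,.0305,.0510\]/[.457,.0315,.0508]/; s/abs(c\[...,1\]+.046)<.03/abs(c[...,1]+.046)<.019/' wh.py; python3 - <<'E'
from wh import *
o=ctrl.get_obs();print(o["t"],o["eef_pos"],o["width"],toolR()[1].round(3).tolist())
im,d,c=cloud("wrist")
hsv=cv2.cvtColor(im,cv2.COLOR_RGB2HSV).astype(int);z=c[...,2]
w=(hsv[...,0]<20)&(hsv[...,1]>150)&(z>.09)&(z<.12)&(abs(c[...,1]-.03)<.02)&(abs(c[...,0]-.457)<.06);q=c[w]
print("wheel y",np.percentile(q[:,1],[1,50,99]),q[:,2].max())
win(im,c)
plan([ph(-32,.032),ph(32,.032)])
E
```

```text
46.35 [0.43330014 0.03335165 0.14577433] 0.03055011346265497 [[0.861, 0.012, 0.508], [0.013, -1.0, 0.0], [0.508, 0.007, -0.861]]
wheel y [0.02250664 0.03136853 0.04018059] 0.10751811136486453
win px 401 437 215 243
#######################################
#++++++++++#############+++++++++++####
++.........+###########+...........+###
+..........++##########+...........+###
+............+++++++++.............+###
#...................................###
#...................................+##
#+..................................+##
#...................................+##
#+..................................+##
#+..................................+##
#+..................................+##
#+.....................++............+#
#+.....................+#+...........+#
#+.....................+#+...........+#
#+.....................+#+...........+#
#+.....................+#+...........+#
#+.....................+#+...........+#
#+.....................+#+...........+#
#+.....................+#+...........+#
#+.....................+#+...........+#
##+....................+#+...........+#
##+....................+#+...........+#
##+....................+#+...........+#
##+....................+#+...........+#
##+....................+#+...........+#
##+....................+#+...........+#
##+....................+#+...........+#
##++...................+#++..........+#
###++++++++++++++++++++###+++++++++++##
#######################################
wp [0.44  0.032 0.078] row [-0.96, 0.05, 2.06] [-0.01, 0.3, 0.0] steps 1.4 0.2
wp [0.474 0.032 0.078] row [0.96, 0.01, 0.6] [0.17, -12.8, 0.0] steps 0.7 7.5
```

```bash
python3 - <<'E'
from wh import *
print(ctrl.get_obs()["joints"].round(2))
plan([ph(-12,.085),ph(-12,.036),ph(16,.036),ph(45,.036),ph(45,.09),ph(-12,.09),ph(-12,.036)])
E
```

```text
[-0.15  0.06  2.38  0.4   0.2   1.03]
wp [0.439 0.032 0.134] row [-0.03, 0.06, 0.44] [0.05, -3.7, 0.0] steps 0.3 2.2
wp [0.45  0.032 0.086] row [0.0, 0.0, 1.63] [0.0, 0.0, 0.0] steps 1.0 0.0
wp [0.467 0.032 0.085] row [0.56, 0.01, 0.14] [0.07, -5.6, -0.0] steps 0.3 3.3
wp [0.482 0.032 0.076] row [0.58, 0.01, 0.15] [0.08, -5.8, 0.0] steps 0.4 3.4
wp [0.521 0.032 0.114] row [-0.0, -0.0, -1.8] [0.0, 0.0, 0.0] steps 1.1 0.0
wp [0.438 0.032 0.139] row [-2.52, -0.03, 1.37] [-0.15, 11.4, 0.0] steps 1.7 6.6
wp [0.45  0.032 0.086] row [-0.0, -0.0, 1.8] [0.0, 0.0, 0.0] steps 1.1 0.0
```

Request:
carry_out([
  [[0,0,0.1,0,-1,0,-0.3],[0,0,0.2,0,-2,0,-0.3],[0,0,0.3,0,-3,0,-0.3],[0,0,0.44,0,-3.7,0,-0.3],[0,0,0.44,0,-3.7,0,-0.3],[0,0,0.44,0,-3.7,0,-0.3],[0,0,0.44,0,-3.7,0,-0.3],[0,0,0.44,0,-3.7,0,-0.3],[0,0,0.44,0,-3.7,0,-0.3],[0,0,0.44,0,-3.7,0,-0.3]],
])

```text
t: 47.4
eef_pos: [0.4396, 0.0334, 0.1346]
eef_rot: [0.003, 0.994, 0.006, 0.105]
wrist_force: [-0.1, 0.2, 0.2]
width: 0.0305
gripper_force: 0.0
```

```bash
python3 - <<'E'
from wh import *
o=ctrl.get_obs();print(o["t"],o["joints"].round(2),o["eef_pos"],toolR()[1][:,2].round(3))
plan([ph(-12,.036),ph(45,.036)])
E
```

```text
47.4 [-0.1   0.15  2.11  0.03  0.67  1.45] [0.4395874  0.03335576 0.13458521] [ 0.209 -0.004 -0.978]
wp [0.45  0.032 0.086] row [-0.02, 0.06, 1.65] [0.04, -0.01, -0.01] steps 1.0 0.0
wp [0.482 0.032 0.076] row [1.01, 0.01, 0.55] [0.15, -11.4, 0.0] steps 0.7 6.6
```

Request:
carry_out([
  [[0,0.06,0.3,0,0,0,-0.3],[0,0.06,0.7,0,0,0,-0.3],[0,0.06,1.2,0,0,0,-0.3],[0,0.06,1.65,0,0,0,-0.3],[0,0.06,1.65,0,0,0,-0.3],[0,0.06,1.65,0,0,0,-1],[0,0.06,1.65,0,0,0,-1],[0,0.06,1.65,0,0,0,-1],[0,0.06,1.65,0,0,0,-1],[0,0.06,1.65,0,0,0,-1]],
])

```text
t: 48.4
eef_pos: [0.4505, 0.0316, 0.0864]
eef_rot: [0.002, 0.994, 0.006, 0.105]
wrist_force: [1.2, 4.4, -1.7]
width: 0.0179
gripper_force: 30.0
```

```bash
python3 - <<'E'
from wh import *
o=ctrl.get_obs();print(o["t"],o["eef_pos"],o["wrist_force"],o["width"],o["gripper_force"])
im,d,c=cloud("wrist");win(im,c)
E
```

```text
48.4 [0.45049453 0.03162302 0.08643144] [ 1.19881445  4.35188692 -1.74326544] 0.01790490419792198 29.987995583214797
win px 429 476 221 258
##################################################
##+++++++++++++##################+.............+##
#++............+################+...............+#
#+.............+################+...............+#
#+..............++++++++++++++++................+#
#+..............................................+#
#+..............................................+#
#+..............................................+#
#+..............................................+#
#+..............................................+#
#+...............................................#
#+...............................................#
#+...............................................#
#+...............................................+
#+...............................................#
#+...............................................+
#+...............................................+
#+............................+#++...............+
#+...........................+###+........
[... 379 characters left out ...]
................+##+...............+#
#............................+##+...............+#
+............................+##+...............+#
+............................+##+...............+#
+............................+##................+#
#............................###................##
#...........................+##+...............+##
#...........................+##+...............+##
+...........................+##+...............+##
+...........................+##+...............+##
+...........................+##+...............+##
++..........................+##+..............+###
#+...............+........++####++.......+...++###
##++++++++++++########+############+##############
```

Gripped well with low side force. Now the first stroke of +57°.

Request:
carry_out([
  [[0.12,0,0.01,0,-1.2,0,-1],[0.25,0,0.03,0,-2.4,0,-1],[0.37,0,0.06,0,-3.6,0,-1],[0.49,0,0.1,0,-4.8,0,-1],[0.6,0,0.16,0,-6,0,-1],[0.7,0,0.23,0,-7.2,0,-1],[0.8,0,0.31,0,-8.4,0,-1],[0.89,0,0.4,0,-9.6,0,-1],[1,0,0.55,0,-11.4,0,-1],[1,0,0.55,0,-11.4,0,-1]],
])

```text
t: 49.45
eef_pos: [0.4826, 0.0322, 0.0721]
eef_rot: [0.004, 0.921, 0.004, -0.389]
wrist_force: [-8.2, 3.1, -10.2]
width: 0.0174
gripper_force: 30.3
```

```bash
python3 - <<'E'
from wh import *
o=ctrl.get_obs();print(o["t"],o["eef_pos"],o["wrist_force"],o["width"],toolR()[1][:,2].round(3))
im,d,c=cloud("wrist");win(im,c)
plan([ph(45,.09),ph(-12,.09),ph(-12,.036)])
E
```

```text
49.45 [0.48257481 0.03221812 0.07205732] [ -8.17570579   3.07390678 -10.22290244] 0.017417036358134668 [-0.716 -0.011 -0.698]
no window 44
wp [0.521 0.032 0.114] row [-0.11, 0.04, -1.89] [0.13, 0.09, -0.1] steps 1.1 0.1
wp [0.438 0.032 0.139] row [-2.52, -0.03, 1.37] [-0.15, 11.4, 0.0] steps 1.7 6.6
wp [0.45  0.032 0.086] row [-0.0, -0.0, 1.8] [0.0, 0.0, 0.0] steps 1.1 0.0
```

Request:
carry_out([
  [[0,0,0,0,0,0,-0.3],[0,0,0,0,0,0,-0.3],[0,0,0,0,0,0,-0.3],[0,0,-0.5,0,0,0,-0.3],[0,0,-1.2,0,0,0,-0.3],[0,0,-1.85,0,0,0,-0.3],[0,0,-1.85,0,0,0,-0.3],[0,0,-1.85,0,0,0,-0.3],[0,0,-1.85,0,0,0,-0.3],[0,0,-1.85,0,0,0,-0.3]],
])

```text
t: 50.5
eef_pos: [0.5213, 0.0324, 0.1152]
eef_rot: [0.005, 0.924, 0.004, -0.383]
wrist_force: [-0.5, 0.2, -0.6]
width: 0.0305
gripper_force: 0.0
```

Request:
carry_out([
  [[-0.5,0,-0.1,0,1.6,0,-0.3],[-0.9,0,-0.1,0,3.2,0,-0.3],[-1.4,0,0.1,0,4.8,0,-0.3],[-1.8,0,0.4,0,6.4,0,-0.3],[-2.1,0,0.7,0,8,0,-0.3],[-2.4,0,1.1,0,9.6,0,-0.3],[-2.5,0,1.37,0,11.4,0,-0.3],[-2.5,0,1.37,0,11.4,0,-0.3],[-2.5,0,1.37,0,11.4,0,-0.3],[-2.5,0,1.37,0,11.4,0,-0.3]],
])

```text
t: 51.5
eef_pos: [0.4428, 0.0313, 0.1404]
eef_rot: [0.003, 0.994, 0.006, 0.105]
wrist_force: [0.5, 0.2, -0.2]
width: 0.0309
gripper_force: 0.0
```

```bash
python3 - <<'E'
from wh import *
o=ctrl.get_obs();print(o["t"],o["eef_pos"],o["wrist_force"],o["width"],toolR()[1][:,2].round(3))
im,d,c=cloud("wrist");win(im,c)
plan([ph(-12,.036)])
E
```

```text
51.5 [0.44277804 0.03132881 0.14040155] [ 0.50453353  0.17542859 -0.17834855] 0.030938278758271476 [ 0.21  -0.004 -0.978]
win px 403 439 200 229
#######################################
#+++++++++++++++++++++###++++++++++++##
#+....................+##+...........+#
+.....................+#+............+#
+.....................+#+............+#
+............+++++++++###.............#
+...........+#######+###+............+#
+...........+##++.....................#
+...........+#+.......................#
+...........+#+.......................+
+...........+#+.......................+
+...........+#+.......................+
+...........+#+.......................+
+...........+##+......................+
+...........+###+++++++++.............+
+............++++++++++++.............+
+.....................................+
+.....................................+
+.....................................+
+.....................................+
+....................................+#
+....................................+#
+....................................+#
+....................................+#
+..............++...+..+.............+#
+...........++#########++............+#
+...........++##########+............+#
+............+++++++++##+............+#
+.....................+#+............+#
+.....................+#+...........+##
+....................+##+...........+##
#+++++++++++++++++++++###+++++++++++###
wp [0.45  0.032 0.086] row [-0.19, -0.02, 1.82] [0.05, -0.03, -0.01] steps 1.1 0.0
```

The window now shows a 2 leaving and a 3 entering, a reading of about 2.35, and the direction is as expected. Next is the second stroke.

Request:
carry_out([
  [[-0.15,0,0.4,0,0,0,-0.3],[-0.17,0,0.8,0,0,0,-0.3],[-0.17,0,1.3,0,0,0,-0.3],[-0.17,0,1.8,0,0,0,-0.3],[-0.17,0,1.8,0,0,0,-0.3],[-0.17,0,1.8,0,0,0,-1],[-0.17,0,1.8,0,0,0,-1],[-0.17,0,1.8,0,0,0,-1],[-0.17,0,1.8,0,0,0,-1],[-0.17,0,1.8,0,0,0,-1]],
])

```text
t: 52.55
eef_pos: [0.4477, 0.0316, 0.0862]
eef_rot: [0.002, 0.994, 0.006, 0.106]
wrist_force: [4.7, 4.1, -9.8]
width: 0.0179
gripper_force: 30.0
```

Request:
carry_out([
  [[0.12,0,0,0,-1.2,0,-1],[0.25,0,0.02,0,-2.4,0,-1],[0.37,0,0.05,0,-3.6,0,-1],[0.49,0,0.08,0,-4.8,0,-1],[0.6,0,0.13,0,-6,0,-1],[0.7,0,0.19,0,-7.2,0,-1],[0.8,0,0.26,0,-8.4,0,-1],[0.89,0,0.34,0,-9.6,0,-1],[1,0,0.48,0,-11.4,0,-1],[1,0,0.48,0,-11.4,0,-1]],
])

```text
t: 53.55
eef_pos: [0.4804, 0.0322, 0.0745]
eef_rot: [0.004, 0.922, 0.004, -0.386]
wrist_force: [-3.8, 1.3, -5.9]
width: 0.0179
gripper_force: 30.0
```

Request:
carry_out([
  [[0,0,0,0,0,0,-0.3],[0,0,0,0,0,0,-0.3],[0,0,0,0,0,0,-0.3],[0,0,-0.5,0,0,0,-0.3],[0,0,-1.2,0,0,0,-0.3],[0,0,-1.8,0,0,0,-0.3],[0,0,-1.8,0,0,0,-0.3],[0,0,-1.8,0,0,0,-0.3],[0,0,-1.8,0,0,0,-0.3],[0,0,-1.8,0,0,0,-0.3]],
])

```text
t: 54.55
eef_pos: [0.5159, 0.0323, 0.1157]
eef_rot: [0.005, 0.924, 0.004, -0.383]
wrist_force: [-0.7, 0.5, -0.7]
width: 0.0308
gripper_force: 0.0
```

Request:
carry_out([
  [[-0.5,0,-0.1,0,1.6,0,-0.3],[-0.9,0,-0.1,0,3.2,0,-0.3],[-1.4,0,0.1,0,4.8,0,-0.3],[-1.8,0,0.4,0,6.4,0,-0.3],[-2.1,0,0.7,0,8,0,-0.3],[-2.4,0,1.1,0,9.6,0,-0.3],[-2.5,0,1.37,0,11.4,0,-0.3],[-2.5,0,1.37,0,11.4,0,-0.3],[-2.5,0,1.37,0,11.4,0,-0.3],[-2.5,0,1.37,0,11.4,0,-0.3]],
])

```text
t: 55.55
eef_pos: [0.4375, 0.0312, 0.1408]
eef_rot: [0.003, 0.994, 0.006, 0.105]
wrist_force: [0.8, -0.1, 0.9]
width: 0.0308
gripper_force: 0.0
```

```bash
python3 - <<'E'
from wh import *
o=ctrl.get_obs();print(o["t"],o["eef_pos"],o["wrist_force"],o["width"],toolR()[1][:,2].round(3))
im,d,c=cloud("wrist");win(im,c)
plan([ph(-12,.036)])
E
```

```text
55.55 [0.43745028 0.03124104 0.14082528] [ 0.83190716 -0.08271302  0.89445947] 0.03079631250091757 [ 0.21  -0.004 -0.978]
win px 403 439 193 222
#######################################
#++++++++++++++++++++++++++++++++++++##
++...................................+#
+....................................+#
+....................................+#
+....................................+#
+....................................+#
+.....................................#
+.....................................#
+............++........+++............+
+...........+#+........+#+............+
+...........+#+........+#+............+
+...........+#+........+#+............+
+...........+#+........+#+............+
+...........+#+........+#+............+
+...........+#+........+#+............+
+...........+#+.......+##+............+
+...........+##++++++++##.............+
+...........+############+............+
+..............+++..+++##.............+
+......................##............+#
+......................+#............+#
+......................##............+#
+.....................+##............+#
+.....................+##............+#
+.....................+##............+#
+.....................+#+............+#
+......................++............+#
+....................................+#
+...................................+##
++.................................++##
#+++++++++++++++++++++++++++++++++++###
wp [0.45  0.032 0.086] row [-0.02, -0.02, 1.87] [0.05, -0.03, -0.01] steps 1.1 0.0
```

The window shows a 4 sitting slightly low, a reading of about 3.92. Third stroke next, then a short final one.

Request:
carry_out([
  [[0,0,0.4,0,0,0,-0.3],[0,0,0.8,0,0,0,-0.3],[0,0,1.3,0,0,0,-0.3],[0,0,1.8,0,0,0,-0.3],[0,0,1.8,0,0,0,-0.3],[0,0,1.8,0,0,0,-1],[0,0,1.8,0,0,0,-1],[0,0,1.8,0,0,0,-1],[0,0,1.8,0,0,0,-1],[0,0,1.8,0,0,0,-1]],
])

```text
t: 56.6
eef_pos: [0.4474, 0.0316, 0.0876]
eef_rot: [0.002, 0.994, 0.006, 0.106]
wrist_force: [4.7, 3.8, -8.8]
width: 0.018
gripper_force: 30.0
```

Request:
carry_out([
  [[0.12,0,0,0,-1.2,0,-1],[0.25,0,0.02,0,-2.4,0,-1],[0.37,0,0.05,0,-3.6,0,-1],[0.49,0,0.08,0,-4.8,0,-1],[0.6,0,0.13,0,-6,0,-1],[0.7,0,0.19,0,-7.2,0,-1],[0.8,0,0.26,0,-8.4,0,-1],[0.89,0,0.34,0,-9.6,0,-1],[1,0,0.48,0,-11.4,0,-1],[1,0,0.48,0,-11.4,0,-1]],
])

```text
t: 57.6
eef_pos: [0.4808, 0.0322, 0.076]
eef_rot: [0.004, 0.923, 0.004, -0.385]
wrist_force: [-1.4, 2.4, -5.4]
width: 0.0181
gripper_force: 30.0
```

Request:
carry_out([
  [[0,0,0,0,0,0,-0.3],[0,0,0,0,0,0,-0.3],[0,0,0,0,0,0,-0.3],[0,0,-0.5,0,0,0,-0.3],[0,0,-1.2,0,0,0,-0.3],[0,0,-1.8,0,0,0,-0.3],[0,0,-1.8,0,0,0,-0.3],[0,0,-1.8,0,0,0,-0.3],[0,0,-1.8,0,0,0,-0.3],[0,0,-1.8,0,0,0,-0.3]],
])

```text
t: 58.6
eef_pos: [0.5155, 0.0323, 0.1172]
eef_rot: [0.005, 0.924, 0.004, -0.383]
wrist_force: [-0.3, -0.3, -0.6]
width: 0.0304
gripper_force: 0.0
```

Request:
carry_out([
  [[-0.5,0,-0.1,0,1.6,0,-0.3],[-0.9,0,-0.1,0,3.2,0,-0.3],[-1.4,0,0.1,0,4.8,0,-0.3],[-1.8,0,0.4,0,6.4,0,-0.3],[-2.1,0,0.7,0,8,0,-0.3],[-2.4,0,1.1,0,9.6,0,-0.3],[-2.5,0,1.37,0,11.4,0,-0.3],[-2.5,0,1.37,0,11.4,0,-0.3],[-2.5,0,1.37,0,11.4,0,-0.3],[-2.5,0,1.37,0,11.4,0,-0.3]],
])

```text
t: 59.6
eef_pos: [0.4371, 0.0313, 0.1423]
eef_rot: [0.003, 0.994, 0.006, 0.105]
wrist_force: [0.7, 0.0, 0.0]
width: 0.0307
gripper_force: 0.0
```

```bash
python3 - <<'E'
from wh import *
o=ctrl.get_obs();print(o["t"],o["eef_pos"],o["wrist_force"],o["width"],toolR()[1][:,2].round(3))
im,d,c=cloud("wrist");win(im,c)
plan([ph(-12,.036)])
E
```

```text
59.6 [0.43707998 0.0312559  0.14232803] [0.71882881 0.03851353 0.03593416] 0.03068988117017805 [ 0.21  -0.004 -0.978]
win px 402 439 193 222
##++++++++++##############+++++++++++###
#++.........+############+...........+##
#+...........+++++++++###............+##
#+....................++#.............##
#+.....................+#+............+#
#+.....................+#+............+#
#......................+#+............+#
#......................+#+............+#
#......................+#+............+#
#.............+++++++++##+............+#
#............++##########+............+#
#.............+++++++++++.............+#
#.....................................+#
#.....................................+#
+.....................................+#
#.....................................+#
#.....................................+#
+.....................................+#
+.....................................+#
#.....................................+#
+.............+.+++++++++.............+#
+............+##########+.............+#
+...........+####+#++++++............+##
#...........+##++....................+##
+...........+#+......................+##
+...........+#+......................+##
+...........+#+......................+##
+...........+#+......................+##
++..........+#++.......+.............+##
#+.........+####+#++###++...........++##
#+++++++++++#############++++++++++++###
########################################
wp [0.45  0.032 0.086] row [-0.02, -0.02, 1.92] [0.05, -0.03, -0.01] steps 1.2 0.0
```

5 is leaving and 6 is entering, a reading of about 5.48. The final stroke is +18.7°.

Request:
carry_out([
  [[0,0,0.4,0,0,0,-0.3],[0,0,0.8,0,0,0,-0.3],[0,0,1.3,0,0,0,-0.3],[0,0,1.85,0,0,0,-0.3],[0,0,1.85,0,0,0,-0.3],[0,0,1.85,0,0,0,-1],[0,0,1.85,0,0,0,-1],[0,0,1.85,0,0,0,-1],[0,0,1.85,0,0,0,-1],[0,0,1.85,0,0,0,-1]],
])

```text
t: 60.65
eef_pos: [0.4473, 0.0316, 0.0877]
eef_rot: [0.002, 0.994, 0.006, 0.106]
wrist_force: [4.4, 3.4, -8.8]
width: 0.0176
gripper_force: 30.0
```

Request:
carry_out([
  [[0.06,0,0,0,-0.6,0,-1],[0.12,0,0.01,0,-1.2,0,-1],[0.19,0,0.02,0,-1.8,0,-1],[0.25,0,0.03,0,-2.4,0,-1],[0.31,0,0.04,0,-3,0,-1],[0.385,0,0.06,0,-3.75,0,-1],[0.385,0,0.06,0,-3.75,0,-1],[0.385,0,0.06,0,-3.75,0,-1],[0.385,0,0.06,0,-3.75,0,-1],[0.385,0,0.06,0,-3.75,0,-1]],
])

```text
t: 61.65
eef_pos: [0.4591, 0.0318, 0.0887]
eef_rot: [0.003, 0.998, 0.005, -0.057]
wrist_force: [1.3, 3.6, 6.3]
width: 0.0182
gripper_force: 30.0
```

Request:
carry_out([
  [[0,0,0,0,0,0,-0.3],[0,0,0,0,0,0,-0.3],[0,0,0,0,0,0,-0.3],[0,0,0,0,0,0,-0.3],[0,0,-0.5,0,0,0,-0.3],[0,0,-1.2,0,0,0,-0.3],[-0.7,0,-2.6,0,0,0,-0.3],[-1.3,0,-3.2,0,0,0,-0.3],[-1.5,0,-3.3,0,0,0,-0.3],[-1.5,0,-3.3,0,0,0,-0.3]],
])

```text
t: 62.65
eef_pos: [0.4242, 0.0317, 0.1914]
eef_rot: [0.004, 0.998, 0.005, -0.058]
wrist_force: [0.8, -0.3, -0.4]
width: 0.0306
gripper_force: 0.0
```

```bash
python3 - <<'E'
from wh import *
o=ctrl.get_obs();print(o["t"],o["eef_pos"],o["wrist_force"],o["width"],toolR()[1][:,2].round(3),camera_params("wrist")["origin"])
im,d,c=cloud("wrist");win(im,c);np.savez("w8.npz",im=im,c=c)
E
```

```text
62.65 [0.42422299 0.03173771 0.19136844] [ 0.79801391 -0.3171589  -0.40017167] 0.03056125872210476 [-0.116 -0.008 -0.993] [0.5205379  0.03368848 0.34454752]
win px 392 426 137 162
#####################################
###+++++++++++++++++++++++++++++++++#
###+................................+
##+.................................+
##+.................................+
##+.................................+
##+...........++++++++++............+
##+..........+#########+............#
##+..........+##++++++++............#
##+..........+#+...................+#
##+..........++....................+#
##+..........++....................+#
##..........+#+....................+#
##..........+#+....................+#
#+..........+##+++++++++...........+#
#+..........+##########+...........+#
#+..........+#++.++++##+..........+##
#+..........+#+......+#+..........+##
#+..........+#.......+#+..........+##
#+..........++.......+#+..........+##
#+.........++#+......+#+..........+##
#+.........+##+++++++##+..........+##
#+.........+##########++.........+###
#+..........+++++++++++..........+###
#+...............................+###
++..............................+####
#+.............................++####
##++++++++++++++++++++++++++++++#####
```

```bash
python3 - <<'E'
from wh import *
plan([((.42,.0,.16),ph(-12,.1)[1])])
E
```

```text
wp [0.42 0.   0.16] row [-0.04, 1.05, 1.04] [0.04, 3.74, -0.02] steps 0.9 2.2
```

Request:
carry_out([
  [[0,0.2,0.2,0,0.8,0,-0.3],[0,0.5,0.5,0,1.6,0,-0.3],[0,0.8,0.8,0,2.6,0,-0.3],[0,1,1,0,3.7,0,-0.3],[0,1,1,0,3.7,0,-0.3],[0,1,1,0,3.7,0,-0.3],[0,1,1,0,3.7,0,-0.3],[0,1,1,0,3.7,0,-0.3],[0,1,1,0,3.7,0,-0.3],[0,1,1,0,3.7,0,-0.3]],
])

```text
t: 63.7
eef_pos: [0.4222, 0.0016, 0.1619]
eef_rot: [0.003, 0.995, 0.006, 0.103]
wrist_force: [0.5, -0.2, -0.6]
width: 0.0309
gripper_force: 0.0
```

```bash
python3 - <<'E'
from wh import *
o=ctrl.get_obs();print(o["t"],o["eef_pos"],o["joints"].round(2),toolR()[1][:,2].round(3),camera_params("wrist")["origin"])
im,d,c=cloud("wrist");np.savez("w9.npz",im=im,c=c);win(im,c)
save(cv2.resize(im[150:270,330:460],None,fx=4,fy=4,interpolation=cv2.INTER_CUBIC),"win2.png")
E
```

```text
63.7 [0.42222169 0.00161619 0.16188933] [-0.19  0.08  2.11  0.05  0.76  1.33] [ 0.205 -0.004 -0.979] [0.46549566 0.00314218 0.33783203]
win px 359 393 173 200
#######++++++++++++++++++++++++++++##
#++................................+#
#..................................+#
#...................................+
+...................................+
#...................................+
+.............+++++++++.............+
#...........+###+#++#+++............+
#...........+##++...................+
+...........+#+.....................+
+...........+#+.....................+
+...........+++.....................+
#............++.....................+
+............++.....................+
+............##++++++++.............+
+...........+####++####+............+
+...........+##+++++++##............+
#...........+#+.......++............+
+...........+#+.......+#............+
#...........+#+.......++............+
#...........+#+.......+#............+
#...........+#+.......+#............+
#...........+##+++++++##+...........#
#...........+##########+...........+#
#+...........+++++++++++...........+#
#..................................+#
#..................................+#
#+.................................+#
#+++.++++++++++++++++++++++++++++++##
#####################################
```

View pics/win2.png

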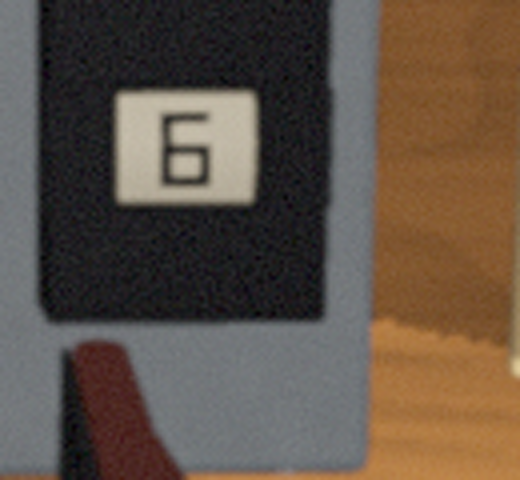

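The window shows a complete 6 centred to within about 1 mm. Now the start button: closed fingers, straight down.

```bash
python3 - <<'E'
from wh import *
W=ori(-89.25,0)
plan([((.514,-.0455,.14),W),((.514,-.0455,.1),W)])
E
```

```text
wp [ 0.514 -0.046  0.14 ] row [2.83, 1.6, 1.35] [0.07, -2.36, -0.01] steps 2.1 1.4
wp [ 0.514 -0.046  0.1  ] row [0.0, 0.0, 1.33] [0.0, 0.0, 0.0] steps 0.8 0.0
```

Request:
carry_out([
  [[0.5,0.3,0.2,0,-0.4,0,-1],[1,0.6,0.4,0,-0.8,0,-1],[1.5,0.9,0.6,0,-1.2,0,-1],[2,1.2,0.9,0,-1.7,0,-1],[2.5,1.4,1.1,0,-2.1,0,-1],[2.83,1.6,1.35,0,-2.36,0,-1],[2.83,1.6,1.35,0,-2.36,0,-1],[2.83,1.6,1.35,0,-2.36,0,-1],[2.83,1.6,1.35,0,-2.36,0,-1],[2.83,1.6,1.35,0,-2.36,0,-1]],
])

```text
t: 64.75
eef_pos: [0.5124, -0.0452, 0.14]
eef_rot: [0.003, 1.0, 0.006, -0.0]
wrist_force: [-0.5, 0.1, -0.3]
width: 0.0003
gripper_force: 0.0
```

```bash
python3 - <<'E'
from wh import *
W=ori(-89.25,0);o=ctrl.get_obs();print(o["t"],o["eef_pos"],o["width"])
plan([((.514,-.0455,.1),W),((.514,-.0455,.077),W)])
im,d,c=cloud("top");hsv=cv2.cvtColor(im,cv2.COLOR_RGB2HSV).astype(int)
im,d,c=cloud("side");hsv=cv2.cvtColor(im,cv2.COLOR_RGB2HSV).astype(int)
g=(abs(hsv[...,0]-65)<15)&(hsv[...,1]>120)&(abs(c[...,0]-.51)<.03)&(abs(c[...,1]+.045)<.03)
if g.any(): print("side btn",g.sum(),np.percentile(c[g],[5,50,95],axis=0).round(4).tolist())
E
```

```text
64.75 [ 0.51241946 -0.04518927  0.1399891 ] 0.0002680014832825169
wp [ 0.514 -0.046  0.1  ] row [0.05, 0.0, 1.33] [0.07, 0.0, -0.02] steps 0.8 0.0
wp [ 0.514 -0.046  0.077] row [0.0, 0.0, 0.77] [0.0, 0.0, 0.0] steps 0.5 0.0
side btn 54 [[0.5021, -0.05, 0.0808], [0.5119, -0.0404, 0.0844], [0.5212, -0.0303, 0.0873]]
```

Request:
carry_out([
  [[0.05,0,0.5,0,0,0,-1],[0.05,0,1,0,0,0,-1],[0.05,0,1.4,0,0,0,-1],[0.05,0,1.6,0,0,0,-1],[0.05,0,1.75,0,0,0,-1],[0.05,0,1.88,0,0,0,-1],[0.05,0,2,0,0,0,-1],[0.05,0,2.1,0,0,0,-1],[0.05,0,2.1,0,0,0,-1],[0.05,0,2.1,0,0,0,-1]],
])

```text
t: 65.85
eef_pos: [0.515, -0.0459, 0.0798]
eef_rot: [0.003, 1.0, 0.006, 0.0]
wrist_force: [-8.3, 2.4, 33.8]
width: 0.0008
gripper_force: 16.7
```

The force is 34 N and the tool has stopped short of the command, so the button is bottomed out. Letting go and backing off.

Request:
carry_out([
  [[0,0,-0.2,0,0,0,-1],[0,0,-0.5,0,0,0,-1],[0,0,-1,0,0,0,-1],[0,0,-1.7,0,0,0,-1],[0,0,-2.6,0,0,0,-1],[0,0,-3.6,0,0,0,-1],[-0.6,0,-4.6,0,0,0,-1],[-1.4,0,-5.2,0,0,0,-1],[-1.8,0,-5.2,0,0,0,-1],[-1.8,0,-5.2,0,0,0,-1]],
])

```text
t: 66.85
eef_pos: [0.4597, -0.0454, 0.2326]
eef_rot: [0.003, 1.0, 0.005, -0.0]
wrist_force: [-0.2, -0.1, 0.7]
width: 0.0003
gripper_force: 0.0
```

```bash
python3 - <<'E'
from wh import *
o=ctrl.get_obs();print(o["t"],o["eef_pos"],o["wrist_force"])
im,d,c=cloud("wrist");win(im,c)
hsv=cv2.cvtColor(im,cv2.COLOR_RGB2HSV).astype(int);g=(abs(hsv[...,0]-65)<15)&(hsv[...,1]>120)&(abs(c[...,0]-.51)<.03)&(abs(c[...,1]+.045)<.03);print("btn",np.median(c[g],0) if g.any() else None)
im,d,c=cloud("side");H,S,V=[cv2.cvtColor(im,cv2.COLOR_RGB2HSV).astype(int)[...,i] for i in range(3)]
tx,ty,z=(c-C)@ex,(c-C)@ey,c[...,2];ins=(abs(tx)<.116)&(abs(ty)<.077)&(z<.06)
for k,m in dict(yellow=(abs(H-26)<6)&(S>150),blue=(abs(H-112)<12)&(S>120),red=((H<5)|(H>173))&(S>150),brown=((H<18)|(H>165))&(V<110)&(S>80)).items():
    m=m&ins;print(k,m.sum(),np.percentile(z[m],[5,50,95]).round(3) if m.any() else "",np.median(tx[m]).round(3),np.median(ty[m]).round(3))
q=c[(z>.05)&(z<.1)&(abs(c[...,0]-.72)<.07)&(abs(c[...,1]-.29)<.07)];print("jar",len(q),q.mean(0).round(3),q[:,2].max())
E
```

```text
66.85 [ 0.4596541  -0.04543117  0.23259988] [-0.193762   -0.05086911  0.68527984]
win px 303 331 180 200
##############+###++##+#++#####
#+++........................++#
#+...........................+#
#............................+#
#............................+#
#..........++++++++..........+#
#..........+#+++++++.........+#
#..........++................+#
#..........++................+#
#+.........++................+#
#+.........++................+#
#+.........++++++++..........+#
#+.........+#+++++#+.........+#
#+.........+++...++#+........+#
#+........+++.....+++........+#
#+.........++.....+++........+#
#+.........++.....+++........+#
#+........++#+++++##+........+#
#+.........+++++++++.........+#
#+..........++++++++.........+#
#+...........................+#
##+.........+..............+++#
###+++++++++++++++++++++++++###
btn [ 0.51263977 -0.04548958  0.08702629]
yellow 77 [0.017 0.022 0.025] -0.0 0.042
blue 118 [0.014 0.02  0.024] 0.012 -0.028
red 0  nan nan
brown 115 [0.014 0.02  0.024] 0.006 -0.057
jar 461 [0.693 0.299 0.068] 0.0821472616880824
  return _methods._mean(a, axis=axis, dtype=dtype,
  ret = ret.dtype.type(ret / rcount)
```

```bash
python3 - <<'E'
from p import *
im,d,c=cloud("top");H,S,V=[cv2.cvtColor(im,cv2.COLOR_RGB2HSV).astype(int)[...,i] for i in range(3)]
tx,ty,z=(c-C)@ex,(c-C)@ey,c[...,2];ins=(abs(tx)<.116)&(abs(ty)<.077)&(z<.06)
for k,m in dict(red=((H<5)|(H>173))&(S>150),yellow=(abs(H-26)<6)&(S>150),blue=(abs(H-112)<12)&(S>120),brown=((H<18)|(H>165))&(V<110)&(S>80),high=(S<60)&(z>.018)).items():
    m=m&ins
    if k=="high": m=m&(abs(ty)<.022)
    print(k,m.sum(),[np.percentile(a[m],[3,50,97]).round(3).tolist() for a in(tx,ty,z)] if m.any() else "")
b=(c[...,0]>.6)&(c[...,0]<.8)&(abs(c[...,1]-.02)<.12)&(z>.012)&(z<.03)&(S<75)&(V>110);print("white left on table px",b.sum())
E
```

```text
red 145 [[-0.028, 0.02, 0.078], [0.057, 0.064, 0.07], [0.02, 0.024, 0.027]]
yellow 174 [[-0.032, 0.022, 0.08], [0.029, 0.036, 0.045], [0.019, 0.023, 0.028]]
blue 166 [[-0.029, 0.025, 0.08], [-0.041, -0.033, -0.027], [0.019, 0.024, 0.028]]
brown 81 [[-0.031, 0.023, 0.074], [-0.072, -0.06, -0.056], [0.02, 0.024, 0.029]]
high 167 [[-0.071, 0.024, 0.086], [0.01, 0.017, 0.022], [0.019, 0.023, 0.027]]
white left on table px 0
```

```bash
python3 -c "
from station import ctrl
print(ctrl.finish_job())"
```

```text
the job is handed in; nothing more can be done
None
```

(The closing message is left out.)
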